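Surface-temperature check of packed salumi bricks

ROBOT

A 7-joint arm with a two-finger parallel gripper is mounted at the origin on the work surface. World frame = base frame: x ahead of the robot, y to its left, z up, the work surface at z = 0. Lengths are in m, angles in rad, forces in N, time in s.
With the tool pointing down it reaches from about 0.4 to 0.85 m from the base axis. Payload 10.4 kg.
Tool frame: the origin (TCP) lies midway between the tips of the shut fingers; the grasp point (between the pads) lies 19 mm behind it; z points along the fingers, y is the line along which they close (so a half turn about z gives the same grasp; the last joint's range is limited). The gripper opens to 87 mm and grips with 3 to 60 N. Pads are 19 mm wide; open, the fingers measure 117 mm over their backs; the gripper's body (75 mm by 190 mm) begins 51 mm behind the grasp point.
Start: joints at [-1.372, 0.332, -0.065, 1.46, 0.022, 1.35, -0.088], TCP at [0.137, 0.61, 0.223] pointing down, gripper open.
Joint ranges: [-2.6, 2.6], [-0.5, 2.12], [-1.47, 1.34], [0.16, 2.42], [-1.27, 4.41], [0.06, 2.06], [-2.6, 2.6]. Speed limits (rad/s): [2.22, 2.22, 2.79, 2.79, 3.14, 3.14, 3.14].

INTERFACE

Orientations are given as a unit quaternion [x, y, z, w].
In Python, from bench import sensors, eyes, order gives the robot as it stands.
- The arm moves only by the tool arm_command, never from a script. Its argument "steps" is a list of rows, each an object with "rot": the turn, a rotation vector about the world's x, y, z in degrees, a list of three; "slide": the shift along the world's x, y, z in m, a list of three; "grip": the opening, from 0 (shut) to 1 (fully open). A call has exactly 8 rows; each row shifts and turns the commanded pose from where the row before left it; what a row does not reach is not made up. A row lasts 1/8 s, in which the tool goes at most 62.5 mm and 10.7 degrees, less where a joint would pass 70% of its speed; a pose out of reach is approached as far as the arm can. A call with a gripper value outside its range is refused whole. The fingers move at their own pace and stop on an object; "newtons" is the grip in N (left out, the last holds). Time passes only in rows, so rows that do not move let the fingers close, or fill a call up. It gives the time, the measured TCP pose, the force, the opening and the grip force at its end, in the units of the state.
- sensors.read_state(): the state, without advancing time (a new reading comes with each control period).
- eyes.camera(name): name is "scene" or "top"; returns a dict with "pixels" (384x512x3 uint8, red, green, blue), "intrinsics" (3x3 intrinsics, pixels), "pose" (4x4, takes a point from camera to world coordinates). Camera axes: x right, y down, z forward; pixel columns grow to the right and rows downward; lengths in m; the calibration is good to about 2 mm. A picture is of the moment at which its call begins. There is no depth.
- order.close_job(): hands the job in; it is judged then, once.
Trained networks look in a picture, given as the dict that the camera call returned (one of the last four; its "shot" number tells which), for a name from the list of things; names that differ only in an ending like _2 or _b are one class to them, and where a whole thing is asked for, a point or a joint stands for the part that bears it (a point fixed in the world has none). Each returns a list of dicts, best first, with "conf" (0 to 1); they miss things now and then, are a little off and sometimes report something else, mostly with a low value. They report only what shows in the picture. A call takes as long as a camera call.
- eyes.look_for(name, picture): "bbox" ([left, top, right, bottom] in pixels, round what is visible of it).
The state is a dict: "time": time; "joint_positions": joint angles; "joint_vel": joint speeds; "joint_torque": joint torques, N m; "ee_pos": TCP position; "eef_rot": TCP orientation; "ft_force": force on the tool from outside, world axes, zero at the start; "torque": the same for the moment, N m; "width": finger opening in m; "grip_force": force on a finger pad.
Only numpy, scipy, OpenCV 4.12 (cv2) and the standard library are available. Lean on these libraries where they do the work, as an engineer would, in place of code of your own. Each camera call takes 0.05 s, during which the arm holds its last target. There are 200 camera calls.

TASK

Seat every meat brick on the counter flat and square in the cradle of its own colour. Then take the probe and press its sprung tip gently, for five seconds each time so that the reading settles, on the brass reference pad, then on the white test spot of each brick in the order red, yellow, green, and at last on the reference pad again; finally hang the probe back in its stand, leaving all bricks seated and the jar, tin and spool where they are.

Things in the scene. Friction and masses are not known exactly. Their poses are not given: they have to be found in the camera images.
- brick_red: Vacuum-packed brick of pressed cured meat with a red label, a firm block 110 (own x) x 54 (y) x 46 (z) mm with slightly rounded edges, 0.2 to 0.4 kg, lying on the counter at the robot's left. Origin: centre of its underside. It can be gripped across its 54 mm width. May be absent.
- spot_red (a point): The white test spot (20 mm across, black dot in its middle) on the red label on top of brick_red; the point is its centre on the top face, 24 mm along the brick's +x from the brick's middle, 46 mm above the brick's underside.
- brick_yellow: Vacuum-packed brick of pressed cured meat with a yellow label, a firm block 110 (own x) x 54 (y) x 46 (z) mm with slightly rounded edges, 0.2 to 0.4 kg, lying on the counter at the robot's left. Origin: centre of its underside. It can be gripped across its 54 mm width. May be absent.
- spot_yellow (a point): The white test spot (20 mm across, black dot in its middle) on the yellow label on top of brick_yellow; the point is its centre on the top face, 24 mm along the brick's +x from the brick's middle, 46 mm above the brick's underside.
- brick_green: Vacuum-packed brick of pressed cured meat with a green label, a firm block 110 (own x) x 54 (y) x 46 (z) mm with slightly rounded edges, 0.2 to 0.4 kg, lying on the counter at the robot's left. Origin: centre of its underside. It can be gripped across its 54 mm width. May be absent.
- spot_green (a point): The white test spot (20 mm across, black dot in its middle) on the green label on top of brick_green; the point is its centre on the top face, 24 mm along the brick's +x from the brick's middle, 46 mm above the brick's underside.
- pocket_red (a point): Fixed white cradle with red end walls, 142 (x) x 86 (y) mm outside, with a shallow rectangular pocket 116 (x) x 60 (y) mm, 14 mm deep. The point is the centre of the pocket floor, 12 mm above the counter; x along the pocket's length, z up. The walls are 13 mm thick, their tops 26 mm above the counter. A seated brick stands 32 mm above the walls. Either way round fits.
- pocket_yellow (a point): Fixed white cradle with yellow end walls, 142 (x) x 86 (y) mm outside, with a shallow rectangular pocket 116 (x) x 60 (y) mm, 14 mm deep. The point is the centre of the pocket floor, 12 mm above the counter; x along the pocket's length, z up. The walls are 13 mm thick, their tops 26 mm above the counter. A seated brick stands 32 mm above the walls. Either way round fits.
- pocket_green (a point): Fixed white cradle with green end walls, 142 (x) x 86 (y) mm outside, with a shallow rectangular pocket 116 (x) x 60 (y) mm, 14 mm deep. The point is the centre of the pocket floor, 12 mm above the counter; x along the pocket's length, z up. The walls are 13 mm thick, their tops 26 mm above the counter. A seated brick stands 32 mm above the walls. Either way round fits.
- probe: Contact thermometer probe with a blue crossbar handle, 26 (x) x 104 (y) x 30 (z) mm, and a thin steel shaft straight down from the middle of the handle's underside to a brass ball tip 85 mm below it; about 0.16 kg. Origin: centre of the handle's underside, z up. It starts in its stand. Grip it across the 26 mm width at the middle of the handle.
- tip (a point): Lowest point of the probe's brass ball tip (ball 10 mm across), 85 mm below the probe's origin while not pressed.
- plunger (a joint): How far the probe's sprung tip is pushed in, m: 0 free, 0.010 fully in. The spring gives about 1.2 N at first movement and 4.2 N fully in (0.3 N per mm); beyond that the probe is rigid.
- stand: Fixed grey probe stand, foot 70 (x) x 110 (y) mm. Two cheeks, 60 (x) x 18 (y) mm, at y = +39 and -39 mm (60 mm between them), tops 100 mm up. The handle lies along y on the cheek tops, in saddles 34 mm wide between prongs rising 10 mm above them; the shaft hangs between the cheeks. Origin: centre of the foot's underside; the probe at home has its origin 100 mm above it.
- ref_spot (a point): Centre of the round brass reference pad (28 mm across, black dot in the middle) on top of the fixed grey reference unit (90 x 120 mm, 40 mm high); the pad's top is 42 mm above the counter.
- jar: Bystander: amber jar, 64 mm across, 85 mm high, beyond the cradles. Origin: centre of its underside.
- tin: Bystander: tin with a paper label, 72 mm across, 60 mm high, beyond the cradles. Origin: centre of its underside.
- spool: Bystander: empty wooden twine spool, 60 mm across, 52 mm high, close in front of the robot. Origin: centre of its underside.
- reference: The fixed grey reference unit itself, 90 (x) x 120 (y) x 40 (z) mm; origin: centre of its underside on the counter. The pad's centre is 12 mm along its +x.

How it is judged:
By the outcome, as a careful person would: the job done as asked, in the order asked, and still so for the second after the job is handed in, with the robot touching nothing.
Of brick_red, brick_yellow, brick_green only 2 to 3 are there at a start; the rules pass over those that are not, and their reading is None.
At some moment in a run one of brick_red, brick_yellow, brick_green may be knocked a few centimetres aside while the robot is not near it.
It also fails if it takes over 210 s, if anything falls off the work surface, if the arm or the gripper's body presses on something with over 40 N, if the wrist force passes 120 N, or if a joint passes its speed limit or range.

## Working session

There is one attempt and no reset: what is moved stays moved. The work goes in short steps, Python scripts to look and compute and a tool call to move; the robot and the scene stay as the last step left them, time stands still between calls to the robot, and variables do not carry over. Pictures are saved under pics/ and viewed, at most 14 in all, crops included, and the job is handed in when it is done.

Besides the shell and the picture viewer there is one more tool, called after "Request:" as name(argument=value, ...), one argument or row to a line, values as JSON. arm_command: Moves the arm, as the interface text tells. Its arguments: {"type":"object","properties":{"steps":{"type":"array","items":{"type":"object","properties":{"rot":{"type":"array","items":{"type":"number"}},"slide":{"type":"array","items":{"type":"number"}},"grip":{"type":"number"}}}},"newtons":{"type":"number"}},"required":["steps"]}

```bash
ls; mkdir -p pics; cat > h.py <<'E'
import numpy as np, cv2
from bench import sensors, eyes, order
def snap(n,f=None):
    p=eyes.camera(n)
    if f: cv2.imwrite('pics/'+f,cv2.cvtColor(p['pixels'],cv2.COLOR_RGB2BGR))
    return p
def back(p,uv,z):
    K=np.array(p['intrinsics']);T=np.array(p['pose'])
    d=T[:3,:3]@np.linalg.inv(K)@np.array([uv[0],uv[1],1.]);o=T[:3,3]
    return o+d*(z-o[2])/d[2]
def proj(p,X):
    K=np.array(p['intrinsics']);T=np.array(p['pose'])
    c=T[:3,:3].T@(np.array(X)-T[:3,3]);q=K@c;return q[:2]/q[2]
E
python3 - <<'E'
from h import *
s=sensors.read_state();print(s)
t=snap('top','top0.png');c=snap('scene','scene0.png')
print(t['pose'],t['intrinsics'],c['pose'])
for n in ['brick_red','brick_yellow','brick_green','pocket_red','probe','stand','reference','jar','tin','spool','spot_red','ref_spot']:
    for p in (t,c):
        try: print(n,[(np.round(r['bbox']),round(r['conf'],2)) for r in eyes.look_for(n,p)[:2]])
        except Exception as e: print(n,e)
E
```

```text
pics
{'time': 0.0, 'joint_positions': array([-1.37161908,  0.33283612, -0.06469463,  1.46095327,  0.02157637,
        1.34993322, -0.08851944]), 'joint_vel': array([-1.11065063e-03,  1.02680361e-04,  7.68344742e-04,  4.74260838e-04,
       -3.33718581e-04,  9.58093660e-06, -6.57793290e-04]), 'joint_torque': array([-3.10656933e-04, -6.23257113e+01,  2.43219431e-02, -3.89898705e+01,
       -6.14335947e-02,  3.98307235e-02,  1.48925697e-04]), 'ee_pos': array([0.13739075, 0.60929699, 0.22177056]), 'eef_rot': array([ 1.10665689e-01,  9.93857429e-01, -7.15634519e-04, -5.54189663e-05]), 'ft_force': array([-0.71047665,  0.55938548, -0.40091269]), 'torque': array([ 0.04438132, -0.0003458 ,  0.04815048]), 'grip_force': 0.0, 'width': 0.0872788020715036}
[[-0.0058273  -0.99761937  0.06871418  0.43582875]
 [-0.99996017  0.00534889 -0.00714419 -0.00729   ]
 [ 0.00675964 -0.06875307 -0.99761081  1.4716777 ]
 [ 0.          0.          0.          1.        ]] [[457.81383591   0.         261.05245325]
 [  0.         457.81383591 188.77483697]
 [  0.           0.           1.        ]] [[-0.87812056  
[... 784 characters left out ...]
 289.]), 0.35)]
stand [(array([343., 213., 388., 236.]), 0.96)]
stand [(array([221.,  83., 257., 136.]), 0.73)]
reference [(array([348., 154., 389., 187.]), 0.87)]
reference [(array([169., 108., 212., 151.]), 0.57)]
jar [(array([281., 103., 298., 129.]), 0.65)]
jar [(array([153., 195., 180., 231.]), 0.75)]
tin [(array([214., 110., 237., 137.]), 0.8)]
tin [(array([183., 255., 218., 290.]), 0.77)]
spool [(array([273., 230., 293., 249.]), 0.88)]
spool [(array([289., 155., 309., 180.]), 0.76)]
spot_red [(array([146., 226., 168., 263.]), 0.71)]
spot_red [(array([364., 260., 410., 297.]), 0.72)]
ref_spot [(array([345., 157., 388., 188.]), 0.81), (array([343., 209., 386., 233.]), 0.47)]
ref_spot []
```

```bash
python3 - <<'E'
import cv2
a=cv2.imread('pics/top0.png');cv2.imwrite('pics/top0z.png',cv2.resize(a[90:280,120:400],None,fx=2.85,fy=2.85,interpolation=cv2.INTER_CUBIC))
a=cv2.imread('pics/scene0.png');cv2.imwrite('pics/sc0z.png',cv2.resize(a,None,fx=1.5,fy=1.5,interpolation=cv2.INTER_CUBIC))
E
```

```text
(no output)
```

View pics/top0z.png

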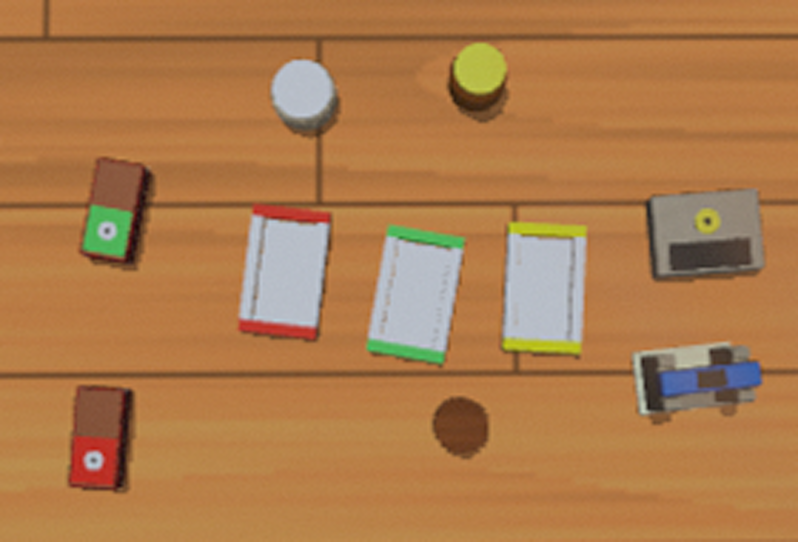

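View pics/sc0z.png

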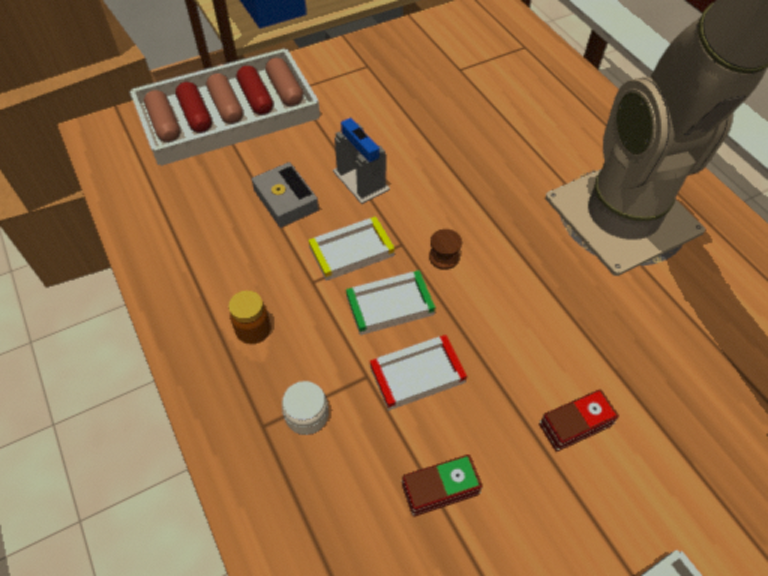

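The pictures show red and green bricks only, with no yellow one. In top-crop pixels, red is at about (100,437) and green at about (115,212). The red, green and yellow pockets are at about (285,272), (416,295) and (545,288), the reference pad at (707,221) and the probe handle at (710,378). I'll refine these with a region-fit in both cameras.

```bash
cat >> h.py <<'E'
from scipy.optimize import minimize
S=4
def rect(x0,x1,y0,y1,z): return [(x0,y0,z),(x1,y0,z),(x1,y1,z),(x0,y1,z)]
def disc(x,y,r,z): return [(x+r*np.cos(a),y+r*np.sin(a),z) for a in np.linspace(0,6.28,24)]
# model: list of polygons/hulls painted in order (own frame, m)
def box(a,b,z0,z1): return rect(-a,a,-b,b,z0)+rect(-a,a,-b,b,z1)
BR=[box(.055,.027,0,.046),rect(-.055,.055,-.027,.027,.046),rect(0,.055,-.027,.027,.046),disc(.024,0,.010,.046)]
PK=[box(.071,.043,0,.026),rect(-.071,.071,-.043,.043,.026),rect(-.071,-.058,-.043,.043,.026),rect(.058,.071,-.043,.043,.026)]
PR=[rect(-.013,.013,-.052,.052,.130)]
RF=[box(.045,.060,0,.040),rect(-.045,.045,-.06,.06,.04),disc(.012,0,.014,.042)]
def fit(p,M,q0,pad=.02,z0=0):
    img=cv2.resize(p['pixels'],None,fx=S,fy=S,interpolation=cv2.INTER_CUBIC).astype(float)
    def polys(q,g=0):
        c,s=np.cos(q[2]),np.sin(q[2]);out=[]
        for P in M:
            P=np.array(P,float)
            P=np.c_[q[0]+c*P[:,0]-s*P[:,1],q[1]+s*P[:,0]+c*P[:,1],P[:,2]+z0]
            uv=np.array([proj(p,X) for X in P])
            out.append(cv2.convexHull(((uv+.5)*S-.5).astype(np.float32)).reshape(-1,2))
        return out
    P0=polys(q0);a=np.vstack(P0);k=int(pad*300*S)
    l,t=a.min(0).astype(int)-k;r,b=a.max(0).astype(int)+k
    l,t=max(l,0),max(t,0);r,b=min(r,img.shape[1]),min(b,img.shape[0])
    sub=img[t:b,l:r]
    W=np.zeros(sub.shape[:2],np.uint8)
    for h in P0: cv2.fillConvexPoly(W,np.round(h-[l,t]).astype(np.int32),1)
    W=cv2.dilate(W,np.ones((2*k+1,2*k+1)))>0
    def cost(q):
        L=np.zeros(sub.shape[:2],np.uint8)
        for i,h in enumerate(polys(q)): cv2.fillConvexPoly(L,np.round((h-[l,t])*16).astype(np.int32),i+1,cv2.LINE_8,4)
        e=0
        for i in range(len(M)+1):
            v=sub[W&(L==i)]
            if len(v)>3: e+=((np.abs(v-np.median(v,0))).clip(0,60)).sum()
        return e/W.sum()
    best=None
    q=np.array(q0,float)
    for st in (.012,.004):
        sim=np.array([q]+[q+d for d in np.diag([st,st,st*10])]) 
        rr=minimize(cost,q,method='Nelder-Mead',options=dict(initial_simplex=sim,xatol=1e-5,fatol=1e-4));q=rr.x
    return q,rr.fun
E
cat > m.py <<'E'
from h import *
import sys
t=snap('top');c=snap('scene')
f=lambda u,v,z: back(t,(120+u/2.85-.3,90+v/2.85-.3),z)[:2]
th=lambda a,b: (lambda d:np.arctan2(d[1],d[0]))(f(*b,.03)-f(*a,.03))
for n,M,ce,z,a,b in [('brick_red',BR,(100,437),.046,(80,387),(70,487)),('brick_green',BR,(115,210),.046,(97,158),(82,257)),
 ('pocket_red',PK,(285,272),.026,(280,333),(293,212)),('pocket_green',PK,(416,295),.026,(405,355),(425,235)),('pocket_yellow',PK,(545,288),.026,(541,348),(548,230)),
 ('probe',PR,(710,378),.130,(760,374),(662,382)),('ref',RF,(705,235),.04,(707,252),(707,221))]:
    th0=th(a,b)-(np.pi/2 if n=='probe' else 0)
    q0=np.r_[f(*ce,z),th0]
    for p in (t,c):
        q,e=fit(p,M,q0);print(n,np.round(q[:2]*1e3,1),round(np.degrees(q[2]),2),round(e,2),'init',np.round(q0*[1e3,1e3,57.3],0))
E
python3 m.py
```

```text
brick_red [367.  316.9] 176.1 28.23 init [368. 312. 175.]
brick_red [367.2 321.1] 177.12 25.19 init [368. 312. 175.]
brick_green [617.1 302.6] 170.71 30.46 init [615. 298. 172.]
brick_green [617.1 306.2] 170.37 26.18 init [615. 298. 172.]
pocket_red [548.  115.2] -6.87 23.56 init [548. 113.  -6.]
pocket_red [550.6 119.2] -6.94 25.64 init [548. 113.  -6.]
pocket_green [522.8 -30.7] -10.61 20.91 init [521. -32. -10.]
pocket_green [524.4 -26.8] -10.4 26.99 init [521. -32. -10.]
pocket_yellow [ 529.1 -175.7] -3.35 21.56 init [ 528. -176.   -4.]
pocket_yellow [ 530.3 -170.4] -3.34 27.27 init [ 528. -176.   -4.]
probe [ 427.6 -331.4] 6.41 75.99 init [ 428. -332.    4.]
probe [ 431.  -322.9] 5.84 52.73 init [ 428. -332.    4.]
ref [ 588.7 -355.3] 3.74 42.6 init [ 585. -352.   -1.]
ref [ 589.3 -349.5] 3.71 33.23 init [ 585. -352.   -1.]
```

Request:
arm_command(
  steps=[
    {"slide": [0.0287,-0.0363,-0.01],"rot": [0,0,1.16],"grip": 1},
    {"slide": [0.0287,-0.0363,-0.01],"rot": [0,0,1.16],"grip": 1},
    {"slide": [0.0287,-0.0363,-0.01],"rot": [0,0,1.16],"grip": 1},
    {"slide": [0.0287,-0.0363,-0.01],"rot": [0,0,1.16],"grip": 1},
    {"slide": [0.0287,-0.0363,-0.01],"rot": [0,0,1.16],"grip": 1},
    {"slide": [0.0287,-0.0363,-0.01],"rot": [0,0,1.16],"grip": 1},
    {"slide": [0.0287,-0.0363,-0.01],"rot": [0,0,1.16],"grip": 1},
    {"slide": [0.0287,-0.0363,-0.01],"rot": [0,0,1.16],"grip": 1},
  ],
  newtons=20,
)

```text
time: 2.4
ee_pos: [0.3679, 0.3181, 0.1425]
eef_rot: [0.03, 1.0, 0.0, 0.0]
ft_force: [0.1, 0.5, 0.5]
width: 0.0873
grip_force: 0.0
```

Request:
arm_command(
  steps=[
    {"slide": [0,0.0005,-0.025],"grip": 1},
    {"slide": [0,0.0005,-0.025],"grip": 1},
    {"slide": [0,0,-0.025],"grip": 1},
    {"slide": [0,0,-0.025],"grip": 1},
    {"slide": [0,0,-0.0245],"grip": 1},
    {"slide": [0,0,0],"grip": 1},
    {"slide": [0,0,0],"grip": 0.4},
    {"slide": [0,0,0],"grip": 0.4},
  ],
)

```text
schema error: expected keys rot, slide, grip
```

Request:
arm_command(
  steps=[
    {"slide": [0,0,0],"grip": 0.4},
    {"slide": [0,0,0],"grip": 0.4},
    {"slide": [0,0,0.02],"grip": 0.4},
    {"slide": [0,0,0.03],"grip": 0.4},
    {"slide": [0,0,0.03],"grip": 0.4},
    {"slide": [0,0,0.02],"grip": 0.4},
    {"slide": [0,0,0],"grip": 0.4},
    {"slide": [0,0,0],"grip": 0.4},
  ],
)

```text
schema error: expected keys rot, slide, grip
```

Request:
arm_command(
  steps=[
    {"slide": [0,0.0005,-0.025],"rot": [0,0,0],"grip": 1},
    {"slide": [0,0.0005,-0.025],"rot": [0,0,0],"grip": 1},
    {"slide": [0,0,-0.025],"rot": [0,0,0],"grip": 1},
    {"slide": [0,0,-0.025],"rot": [0,0,0],"grip": 1},
    {"slide": [0,0,-0.0245],"rot": [0,0,0],"grip": 1},
    {"slide": [0,0,0],"rot": [0,0,0],"grip": 1},
    {"slide": [0,0,0],"rot": [0,0,0],"grip": 0.4},
    {"slide": [0,0,0],"rot": [0,0,0],"grip": 0.4},
  ],
)

```text
time: 3.4
ee_pos: [0.3677, 0.3209, 0.0192]
eef_rot: [0.03, 1.0, 0.001, 0.001]
ft_force: [0.0, 0.1, -0.0]
width: 0.0745
grip_force: 0.0
```

Request:
arm_command(
  steps=[
    {"slide": [0,0,0],"rot": [0,0,0],"grip": 0.4},
    {"slide": [0,0,0],"rot": [0,0,0],"grip": 0.4},
    {"slide": [0,0,0.02],"rot": [0,0,0],"grip": 0.4},
    {"slide": [0,0,0.03],"rot": [0,0,0],"grip": 0.4},
    {"slide": [0,0,0.03],"rot": [0,0,0],"grip": 0.4},
    {"slide": [0,0,0.02],"rot": [0,0,0],"grip": 0.4},
    {"slide": [0,0,0],"rot": [0,0,0],"grip": 0.4},
    {"slide": [0,0,0],"rot": [0,0,0],"grip": 0.4},
  ],
)

```text
time: 4.4
ee_pos: [0.3665, 0.3198, 0.1169]
eef_rot: [0.03, 1.0, -0.001, -0.001]
ft_force: [0.6, -0.2, -3.5]
width: 0.0537
grip_force: 20.0
```

Request:
arm_command(
  steps=[
    {"slide": [0,0,-0.03],"rot": [0,0,0],"grip": 0.4},
    {"slide": [0,0,-0.03],"rot": [0,0,0],"grip": 0.4},
    {"slide": [0,0,-0.03],"rot": [0,0,0],"grip": 0.4},
    {"slide": [0,0,-0.009],"rot": [0,0,0],"grip": 0.4},
    {"slide": [0,0,0],"rot": [0,0,0],"grip": 0.4},
    {"slide": [0,0,0],"rot": [0,0,0],"grip": 0.4},
    {"slide": [0,0,0],"rot": [0,0,0],"grip": 1},
    {"slide": [0,0,0],"rot": [0,0,0],"grip": 1},
  ],
)

```text
time: 5.4
ee_pos: [0.3674, 0.3208, 0.0196]
eef_rot: [0.03, 1.0, 0.001, 0.0]
ft_force: [-0.0, -0.6, -0.5]
width: 0.0667
grip_force: 0.0
```

Request:
arm_command(
  steps=[
    {"slide": [0,0,0],"rot": [0,0,0],"grip": 1},
    {"slide": [0,0,0.03],"rot": [0,0,0],"grip": 1},
    {"slide": [0,0,0.045],"rot": [0,0,0],"grip": 1},
    {"slide": [-0.02,0.04,0.03],"rot": [0,0,0],"grip": 1},
    {"slide": [-0.02,0.05,0.02],"rot": [0,0,0],"grip": 1},
    {"slide": [-0.02,0.05,0],"rot": [0,0,0],"grip": 1},
    {"slide": [-0.02,0.04,0],"rot": [0,0,0],"grip": 1},
    {"slide": [0,0,0],"rot": [0,0,0],"grip": 1},
  ],
)

```text
time: 6.4
ee_pos: [0.284, 0.5032, 0.1437]
eef_rot: [0.027, 1.0, 0.0, -0.001]
ft_force: [0.3, -0.5, -0.9]
width: 0.0869
grip_force: 0.0
```

```bash
python3 - <<'E'
from h import *
s=sensors.read_state();print(s['ee_pos'])
t=snap('top');c=snap('scene','sc1.png')
R=np.array([.367,.320,np.radians(176.6)]);G=np.array([.617,.304,np.radians(170.5)])
for n,q0 in (('r',R),('g',G)):
  for p in (t,c):
    q,e=fit(p,BR,q0);print(n,np.round(q[:2]*1e3,1),round(np.degrees(q[2]),2),round(e,2))
E
```

```text
[0.28399246 0.50321716 0.14373896]
r [366.2 318.4] 177.03 29.01
r [366.2 322.4] 176.85 24.9
g [617.  302.8] 170.83 30.95
g [617.1 306.3] 170.45 26.39
```

Request:
arm_command(
  steps=[
    {"slide": [0.0158,-0.036,0],"rot": [0,0,0],"grip": 1},
    {"slide": [0.0158,-0.036,0],"rot": [0,0,0],"grip": 1},
    {"slide": [0.0158,-0.036,0],"rot": [0,0,0],"grip": 1},
    {"slide": [0.0158,-0.036,0],"rot": [0,0,0],"grip": 1},
    {"slide": [0.016,-0.0361,0],"rot": [0,0,0],"grip": 1},
    {"slide": [0,0,-0.03],"rot": [0,0,0],"grip": 1},
    {"slide": [0,0,-0.03],"rot": [0,0,0],"grip": 1},
    {"slide": [0,0,-0.03],"rot": [0,0,0],"grip": 1},
  ],
)

```text
time: 7.5
ee_pos: [0.3671, 0.3187, 0.0536]
eef_rot: [0.031, 1.0, 0.0, 0.0]
ft_force: [-0.5, -0.0, 0.1]
width: 0.087
grip_force: 0.0
```

Request:
arm_command(
  steps=[
    {"slide": [0,0,-0.02],"rot": [0,0,0],"grip": 1},
    {"slide": [0,0,-0.016],"rot": [0,0,0],"grip": 1},
    {"slide": [0,0,0],"rot": [0,0,0],"grip": 1},
    {"slide": [0,0,0],"rot": [0,0,0],"grip": 0.4},
    {"slide": [0,0,0],"rot": [0,0,0],"grip": 0.4},
    {"slide": [0,0,0],"rot": [0,0,0],"grip": 0.4},
    {"slide": [0,0,0],"rot": [0,0,0],"grip": 0.4},
    {"slide": [0,0,0],"rot": [0,0,0],"grip": 0.4},
  ],
)

```text
time: 8.5
ee_pos: [0.3663, 0.3204, 0.0183]
eef_rot: [0.03, 1.0, 0.0, 0.0]
ft_force: [-0.8, -0.4, 2.4]
width: 0.0536
grip_force: 20.0
```

Request:
arm_command(
  steps=[
    {"slide": [0,0,0.04],"rot": [0,0,0],"grip": 0.4},
    {"slide": [0,0,0.04],"rot": [0,0,0],"grip": 0.4},
    {"slide": [0.0305,-0.0339,0],"rot": [0,0,-0.62],"grip": 0.4},
    {"slide": [0.0305,-0.0339,0],"rot": [0,0,-0.62],"grip": 0.4},
    {"slide": [0.0305,-0.0339,0],"rot": [0,0,-0.62],"grip": 0.4},
    {"slide": [0.0305,-0.0339,0],"rot": [0,0,-0.62],"grip": 0.4},
    {"slide": [0.0305,-0.0338,0],"rot": [0,0,-0.62],"grip": 0.4},
    {"slide": [0.0306,-0.0338,0],"rot": [0,0,-0.6],"grip": 0.4},
  ],
)

```text
time: 9.5
ee_pos: [0.5497, 0.1158, 0.0975]
eef_rot: [0.062, 0.998, -0.0, -0.001]
ft_force: [-0.3, 0.1, -4.1]
width: 0.054
grip_force: 20.0
```

Request:
arm_command(
  steps=[
    {"slide": [0,0,-0.02],"rot": [0,0,0],"grip": 0.4},
    {"slide": [0,0,-0.02],"rot": [0,0,0],"grip": 0.4},
    {"slide": [0,0,-0.005],"rot": [0,0,0],"grip": 0.4},
    {"slide": [0,0,0],"rot": [0,0,0],"grip": 0.4},
    {"slide": [0,0,0],"rot": [0,0,0],"grip": 0.4},
    {"slide": [0,0,0],"rot": [0,0,0],"grip": 0.4},
    {"slide": [0,0,0],"rot": [0,0,0],"grip": 0.4},
    {"slide": [0,0,0],"rot": [0,0,0],"grip": 0.4},
  ],
)

```text
time: 10.5
ee_pos: [0.5495, 0.1171, 0.0533]
eef_rot: [0.062, 0.998, 0.0, 0.0]
ft_force: [-0.7, -0.1, -3.6]
width: 0.0538
grip_force: 20.0
```

Right on target; now I lower it in small steps, watching the force.

Request:
arm_command(
  steps=[
    {"slide": [0,0,-0.003],"rot": [0,0,0],"grip": 0.4},
    {"slide": [0,0,-0.003],"rot": [0,0,0],"grip": 0.4},
    {"slide": [0,0,-0.003],"rot": [0,0,0],"grip": 0.4},
    {"slide": [0,0,-0.002],"rot": [0,0,0],"grip": 0.4},
    {"slide": [0,0,-0.002],"rot": [0,0,0],"grip": 0.4},
    {"slide": [0,0,-0.002],"rot": [0,0,0],"grip": 0.4},
    {"slide": [0,0,0],"rot": [0,0,0],"grip": 0.4},
    {"slide": [0,0,0],"rot": [0,0,0],"grip": 0.4},
  ],
)

```text
time: 11.5
ee_pos: [0.5494, 0.117, 0.0381]
eef_rot: [0.062, 0.998, 0.0, 0.0]
ft_force: [0.4, -0.1, -3.7]
width: 0.0536
grip_force: 20.0
```

Request:
arm_command(
  steps=[
    {"slide": [0,0,-0.003],"rot": [0,0,0],"grip": 0.4},
    {"slide": [0,0,-0.003],"rot": [0,0,0],"grip": 0.4},
    {"slide": [0,0,-0.001],"rot": [0,0,0],"grip": 0.4},
    {"slide": [0,0,-0.001],"rot": [0,0,0],"grip": 0.4},
    {"slide": [0,0,0],"rot": [0,0,0],"grip": 0.4},
    {"slide": [0,0,0],"rot": [0,0,0],"grip": 1},
    {"slide": [0,0,0],"rot": [0,0,0],"grip": 1},
    {"slide": [0,0,0],"rot": [0,0,0],"grip": 1},
  ],
)

```text
time: 12.5
ee_pos: [0.5496, 0.1171, 0.0302]
eef_rot: [0.062, 0.998, 0.0, 0.0]
ft_force: [0.5, 0.2, -0.3]
width: 0.0763
grip_force: 0.0
```

Request:
arm_command(
  steps=[
    {"slide": [0,0,0.03],"rot": [0,0,0],"grip": 1},
    {"slide": [0,0,0.04],"rot": [0,0,0],"grip": 1},
    {"slide": [0,0.03,0.04],"rot": [0,0,0],"grip": 1},
    {"slide": [0.01,0.05,0],"rot": [0,0,0],"grip": 1},
    {"slide": [0.01,0.05,0],"rot": [0,0,0],"grip": 1},
    {"slide": [0.01,0.05,0],"rot": [0,0,0],"grip": 1},
    {"slide": [-0.08,0,0],"rot": [0,0,0],"grip": 1},
    {"slide": [-0.03,0,0],"rot": [0,0,0],"grip": 1},
  ],
)

```text
time: 13.5
ee_pos: [0.4843, 0.298, 0.1385]
eef_rot: [0.061, 0.998, -0.001, -0.001]
ft_force: [0.1, -0.6, 1.2]
width: 0.087
grip_force: 0.0
```

```bash
python3 - <<'E'
from h import *
s=sensors.read_state();print(s['ee_pos'],s['eef_rot'])
t=snap('top','t2.png');c=snap('scene','sc2.png')
for n,q0,z in (('r',[.5494,.117,np.radians(173.1)],.012),('g',[.617,.304,np.radians(170.5)],0)):
  for p in (t,c):
    q,e=fit(p,BR,q0,z0=z,pad=.008 if z else .02);print(n,np.round(q[:2]*1e3,1),round(np.degrees(q[2]),2),round(e,2))
cv2.imwrite('pics/v2.png',cv2.resize(cv2.imread('pics/sc2.png')[170:370,170:440],None,fx=2.9,fy=2.9))
E
```

```text
[0.48432102 0.29797904 0.13850633] [ 6.08742166e-02  9.98144356e-01 -9.54000652e-04 -1.12462163e-03]
r [549.5 114.1] 172.96 49.29
r [547.7 119.6] 174.23 48.6
g [617.2 302.5] 171.36 31.35
g [617. 306.] 170.46 27.29
```

View pics/v2.png

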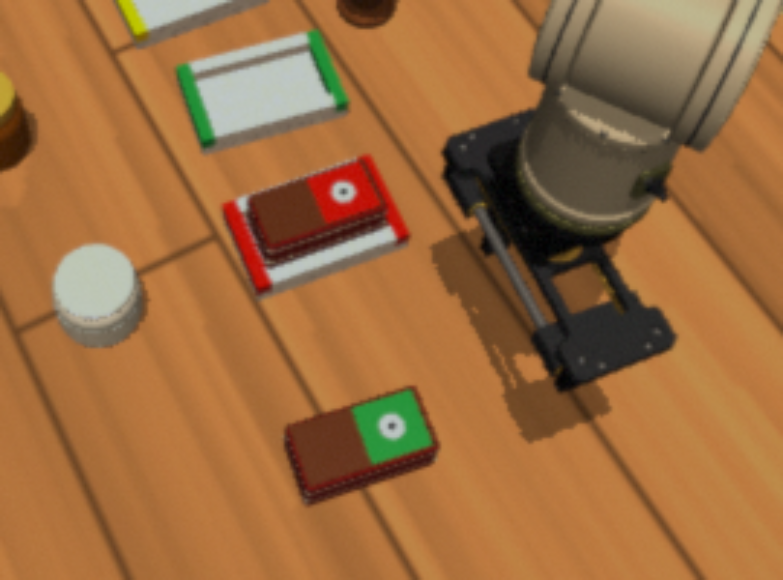

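The red brick sits inside its cradle, at about (317,217) in the crop. Green has not moved, at about (362,445). Next I grasp green.

Request:
arm_command(
  steps=[
    {"slide": [0.0295,0.0014,0],"rot": [0,0,-0.48],"grip": 1},
    {"slide": [0.0295,0.0014,0],"rot": [0,0,-0.48],"grip": 1},
    {"slide": [0.0295,0.0014,0],"rot": [0,0,-0.48],"grip": 1},
    {"slide": [0.0295,0.0015,0],"rot": [0,0,-0.48],"grip": 1},
    {"slide": [0.0295,0.0015,0],"rot": [0,0,-0.48],"grip": 1},
    {"slide": [0,0,-0.03],"rot": [0,0,0],"grip": 1},
    {"slide": [0,0,-0.03],"rot": [0,0,0],"grip": 1},
    {"slide": [0,0,0],"rot": [0,0,0],"grip": 1},
  ],
)

```text
time: 14.6
ee_pos: [0.6334, 0.3032, 0.0775]
eef_rot: [0.083, 0.997, -0.001, -0.002]
ft_force: [0.6, -0.1, 0.3]
width: 0.087
grip_force: 0.0
```

Request:
arm_command(
  steps=[
    {"slide": [-0.0163,0.001,0],"rot": [0,0,0],"grip": 1},
    {"slide": [0,0,-0.02],"rot": [0,0,0],"grip": 1},
    {"slide": [0,0,-0.02],"rot": [0,0,0],"grip": 1},
    {"slide": [0,0,-0.019],"rot": [0,0,0],"grip": 1},
    {"slide": [0,0,0],"rot": [0,0,0],"grip": 1},
    {"slide": [0,0,0],"rot": [0,0,0],"grip": 0.4},
    {"slide": [0,0,0],"rot": [0,0,0],"grip": 0.4},
    {"slide": [0,0,0],"rot": [0,0,0],"grip": 0.4},
  ],
)

```text
time: 15.6
ee_pos: [0.6184, 0.3054, 0.0218]
eef_rot: [0.083, 0.997, 0.0, 0.0]
ft_force: [-0.4, 0.7, 0.8]
width: 0.0648
grip_force: 0.0
```

Request:
arm_command(
  steps=[
    {"slide": [0,0,0],"rot": [0,0,0],"grip": 0.4},
    {"slide": [0,0,0],"rot": [0,0,0],"grip": 0.4},
    {"slide": [0,0,0],"rot": [0,0,0],"grip": 0.4},
    {"slide": [0,0,0],"rot": [0,0,0],"grip": 0.4},
    {"slide": [0,0,0],"rot": [0,0,0],"grip": 0.4},
    {"slide": [0,0,0],"rot": [0,0,0],"grip": 0.4},
    {"slide": [0,0,0],"rot": [0,0,0],"grip": 0.4},
    {"slide": [0,0,0],"rot": [0,0,0],"grip": 0.4},
  ],
)

```text
time: 16.6
ee_pos: [0.6182, 0.3053, 0.0214]
eef_rot: [0.083, 0.997, 0.0, 0.0]
ft_force: [-0.9, -0.7, 4.4]
width: 0.054
grip_force: 20.0
```

Request:
arm_command(
  steps=[
    {"slide": [0,0,0.035],"rot": [0,0,0],"grip": 0.4},
    {"slide": [0,0,0.035],"rot": [0,0,0],"grip": 0.4},
    {"slide": [0,0,0.03],"rot": [0,0,0],"grip": 0.4},
    {"slide": [-0.0117,-0.0418,0],"rot": [0,0,-0.2],"grip": 0.4},
    {"slide": [-0.0117,-0.0418,0],"rot": [0,0,-0.2],"grip": 0.4},
    {"slide": [-0.0117,-0.0418,0],"rot": [0,0,-0.2],"grip": 0.4},
    {"slide": [-0.0117,-0.0418,0],"rot": [0,0,-0.2],"grip": 0.4},
    {"slide": [-0.0117,-0.0418,0],"rot": [0,0,-0.2],"grip": 0.4},
  ],
)

```text
time: 17.6
ee_pos: [0.5586, 0.0948, 0.1203]
eef_rot: [0.092, 0.996, -0.0, -0.0]
ft_force: [1.2, 0.0, -3.0]
width: 0.0538
grip_force: 20.0
```

Request:
arm_command(
  steps=[
    {"slide": [-0.0117,-0.0417,0],"rot": [0,0,0],"grip": 0.4},
    {"slide": [-0.0117,-0.0417,0],"rot": [0,0,0],"grip": 0.4},
    {"slide": [-0.0116,-0.0417,0],"rot": [0,0,0],"grip": 0.4},
    {"slide": [0,0,-0.03],"rot": [0,0,0],"grip": 0.4},
    {"slide": [0,0,-0.03],"rot": [0,0,0],"grip": 0.4},
    {"slide": [0,0,-0.005],"rot": [0,0,0],"grip": 0.4},
    {"slide": [0,0,0],"rot": [0,0,0],"grip": 0.4},
    {"slide": [0,0,0],"rot": [0,0,0],"grip": 0.4},
  ],
)

```text
time: 18.6
ee_pos: [0.5253, -0.0288, 0.0571]
eef_rot: [0.092, 0.996, 0.0, 0.001]
ft_force: [0.4, 0.1, -2.9]
width: 0.0538
grip_force: 20.0
```

Request:
arm_command(
  steps=[
    {"slide": [-0.0006,0,-0.004],"rot": [0,0,0],"grip": 0.4},
    {"slide": [0,0,-0.003],"rot": [0,0,0],"grip": 0.4},
    {"slide": [0,0,-0.003],"rot": [0,0,0],"grip": 0.4},
    {"slide": [0,0,-0.002],"rot": [0,0,0],"grip": 0.4},
    {"slide": [0,0,-0.002],"rot": [0,0,0],"grip": 0.4},
    {"slide": [0,0,-0.002],"rot": [0,0,0],"grip": 0.4},
    {"slide": [0,0,0],"rot": [0,0,0],"grip": 0.4},
    {"slide": [0,0,0],"rot": [0,0,0],"grip": 0.4},
  ],
)

```text
time: 19.6
ee_pos: [0.524, -0.0289, 0.0401]
eef_rot: [0.092, 0.996, 0.0, 0.0]
ft_force: [0.9, 0.4, -2.8]
width: 0.0538
grip_force: 20.0
```

Request:
arm_command(
  steps=[
    {"slide": [0,0,-0.003],"rot": [0,0,0],"grip": 0.4},
    {"slide": [0,0,-0.003],"rot": [0,0,0],"grip": 0.4},
    {"slide": [0,0,-0.001],"rot": [0,0,0],"grip": 0.4},
    {"slide": [0,0,0],"rot": [0,0,0],"grip": 0.4},
    {"slide": [0,0,0],"rot": [0,0,0],"grip": 0.4},
    {"slide": [0,0,0],"rot": [0,0,0],"grip": 1},
    {"slide": [0,0,0],"rot": [0,0,0],"grip": 1},
    {"slide": [0,0,0],"rot": [0,0,0],"grip": 1},
  ],
)

```text
time: 20.6
ee_pos: [0.5241, -0.0289, 0.0331]
eef_rot: [0.092, 0.996, 0.0, 0.0]
ft_force: [-0.6, -0.1, 0.1]
width: 0.076
grip_force: 0.0
```

Request:
arm_command(
  steps=[
    {"slide": [0,0,0.03],"rot": [0,0,0],"grip": 1},
    {"slide": [0,0,0.04],"rot": [0,0,0],"grip": 1},
    {"slide": [0,0,0.04],"rot": [0,0,0],"grip": 1},
    {"slide": [0,0,0.04],"rot": [0,0,0],"grip": 1},
    {"slide": [-0.02,-0.04,0.03],"rot": [0,0,0],"grip": 1},
    {"slide": [-0.02,-0.05,0],"rot": [0,0,-8],"grip": 1},
    {"slide": [-0.02,-0.05,0],"rot": [0,0,-8],"grip": 1},
    {"slide": [-0.02,-0.05,0],"rot": [0,0,-8],"grip": 1},
  ],
)

```text
time: 21.6
ee_pos: [0.4432, -0.2204, 0.2133]
eef_rot: [0.299, 0.954, 0.0, 0.0]
ft_force: [0.5, -0.7, -0.1]
width: 0.0868
grip_force: 0.0
```

Request:
arm_command(
  steps=[
    {"slide": [-0.01,-0.04,0],"rot": [0,0,-8],"grip": 1},
    {"slide": [-0.01,-0.04,0],"rot": [0,0,-8],"grip": 1},
    {"slide": [0,-0.03,0],"rot": [0,0,-8],"grip": 1},
    {"slide": [0,0,0],"rot": [0,0,-8],"grip": 1},
    {"slide": [0,0,0],"rot": [0,0,-8],"grip": 1},
    {"slide": [0,0,0],"rot": [0,0,-8],"grip": 1},
    {"slide": [0,0,0],"rot": [0,0,0],"grip": 1},
    {"slide": [0,0,0],"rot": [0,0,0],"grip": 1},
  ],
)

```text
time: 22.6
ee_pos: [0.424, -0.3289, 0.2131]
eef_rot: [0.658, 0.753, 0.0, 0.0]
ft_force: [-0.2, 0.4, -0.3]
width: 0.0869
grip_force: 0.0
```

```bash
python3 - <<'E'
from h import *
s=sensors.read_state();print(s['ee_pos'],s['eef_rot'],s['joint_positions'].round(2))
t=snap('top','t3.png');c=snap('scene','sc3.png')
for n,q0,z in (('r',[.5494,.117,np.radians(173.1)],.012),('g',[.5236,-.0288,np.radians(169.5)],.012)):
  for p in (t,c):
    q,e=fit(p,BR,q0,z0=z,pad=.008);print(n,np.round(q[:2]*1e3,1),round(np.degrees(q[2]),2),round(e,2))
a=cv2.imread('pics/sc3.png');b=cv2.imread('pics/t3.png')
cv2.imwrite('pics/v3.png',np.hstack([cv2.resize(a[30:330,100:400],(400,400)),cv2.resize(b[90:270,190:400],(400,400))]))
E
```

```text
[ 0.42398811 -0.32886045  0.21305735] [6.58337350e-01 7.52723010e-01 4.70539157e-05 4.38819841e-05] [-0.17  0.17  0.83  1.75 -0.13  1.28  0.83]
r [549.4 113.9] 173.11 48.9
r [547.7 119.7] 174.46 48.04
g [522.4 -31.7] 168.76 54.07
g [521.4 -27.5] 173.48 55.78
```

View pics/v3.png

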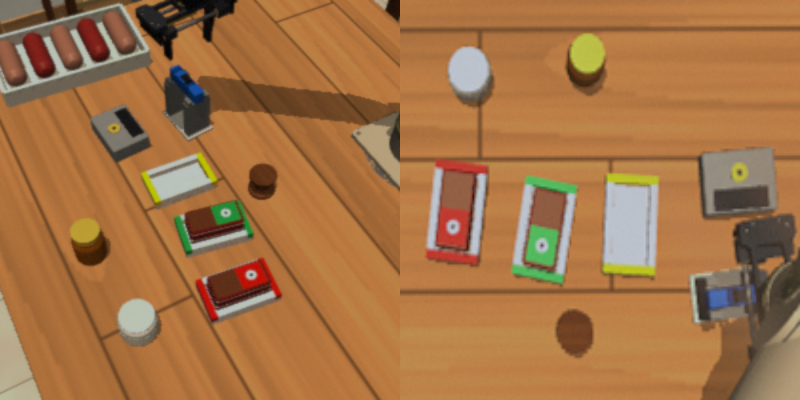

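Both bricks are in their cradles: in the left half at (214,222) and (240,287), in the right half at (545,228) and (457,208). Now I refine the probe pose.

```bash
python3 - <<'E'
from h import *
def ld(n,f):
    p=snap(n);p=dict(p);p['pixels']=cv2.cvtColor(cv2.imread('pics/'+f),cv2.COLOR_BGR2RGB);return p
t=ld('top','top0.png');c=ld('scene','scene0.png')
for p in (t,c):
  for q0 in ([.429,-.327,.105],[.427,-.331,.105]):
    for M in ([rect(-.013,.013,-.052,.052,.130)],[box(.013,.052,.1,.130),rect(-.013,.013,-.052,.052,.130)]):
      q,e=fit(p,M,q0,pad=.01);print('probe',np.round(q[:2]*1e3,1),round(np.degrees(q[2]),2),round(e,2))
# blue centroid
for p in (t,c):
    h=cv2.cvtColor(p['pixels'],cv2.COLOR_RGB2HSV);m=((h[...,0]>100)&(h[...,0]<130)&(h[...,1]>120)).astype(np.uint8);n,l,st,ce=cv2.connectedComponentsWithStats(m)
    print([(st[i].tolist(),ce[i].round(1)) for i in range(1,n) if st[i,4]>15])
    for q in ([.429,-.331,.105],[.429,-.327,.105]):
      print([proj(p,(q[0]+x*np.cos(q[2])-y*np.sin(q[2]),q[1]+x*np.sin(q[2])+y*np.cos(q[2]),.13)).round(1) for x in(-.013,.013) for y in (-.052,.052)])
cv2.imwrite('pics/pz.png',np.hstack([cv2.resize(cv2.imread('pics/top0.png')[205:245,335:400],(400,246),interpolation=cv2.INTER_CUBIC),cv2.resize(cv2.imread('pics/scene0.png')[70:139,205:275],(250,246),interpolation=cv2.INTER_CUBIC)]))
E
```

```text
probe [ 427.6 -331.4] 6.41 74.93
probe [ 427.4 -330.7] 6.5 74.36
probe [ 427.5 -331.4] 6.32 70.12
probe [ 427.3 -331.2] 6.66 70.55
probe [ 430.9 -323.8] 5.51 58.21
probe [ 428.9 -318.5] 7.9 60.03
probe [ 430.8 -323.9] 5.69 49.67
probe [ 429.5 -322.6] 6.66 51.27
[([375, 217, 12, 9, 77], array([380.4, 221. ])), ([352, 220, 12, 9, 84], array([357.2, 224.1]))]
[array([386.7, 224.5]), array([351.5, 228.4]), array([385.5, 215.6]), array([350.4, 219.6])]
[array([385.3, 224.5]), array([350.1, 228.4]), array([384.2, 215.6]), array([349. , 219.6])]
[([161, 0, 42, 18, 532], array([182.3,   6.5])), ([228, 79, 25, 29, 315], array([239.9,  93.7]))]
[array([232.9,  76.6]), array([252.6,  97.2]), array([225.5,  79.9]), array([245. , 100.8])]
[array([233.6,  77.4]), array([253.3,  98.1]), array([226.1,  80.7]), array([245.7, 101.7])]
```

View pics/pz.png

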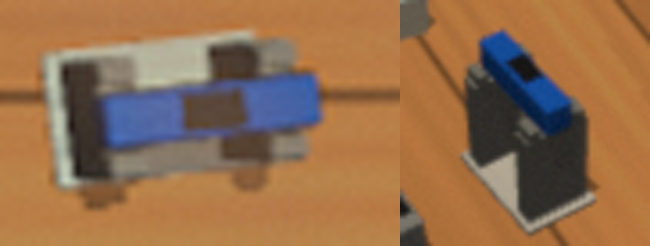

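Request:
arm_command(
  steps=[
    {"slide": [0.005,0.0019,0],"rot": [0,0,-1.4],"grip": 1},
    {"slide": [0,0,0],"rot": [0,0,0],"grip": 1},
    {"slide": [0,0,-0.03],"rot": [0,0,0],"grip": 1},
    {"slide": [0,0,-0.03],"rot": [0,0,0],"grip": 1},
    {"slide": [0,0,-0.03],"rot": [0,0,0],"grip": 1},
    {"slide": [0,0,-0.025],"rot": [0,0,0],"grip": 1},
    {"slide": [0,0,0],"rot": [0,0,0],"grip": 1},
    {"slide": [0,0,0],"rot": [0,0,0],"grip": 1},
  ],
)

```text
time: 23.8
ee_pos: [0.4294, -0.3274, 0.0991]
eef_rot: [0.669, 0.744, 0.0, 0.001]
ft_force: [0.2, -0.1, 0.6]
width: 0.087
grip_force: 0.0
```

Request:
arm_command(
  steps=[
    {"slide": [0,0,0],"rot": [0,0,0],"grip": 0.6},
    {"slide": [0,0,0],"rot": [0,0,0],"grip": 0.45},
    {"slide": [0,0,0],"rot": [0,0,0],"grip": 0.35},
    {"slide": [0,0,0],"rot": [0,0,0],"grip": 0.2},
    {"slide": [0,0,0],"rot": [0,0,0],"grip": 0.2},
    {"slide": [0,0,0],"rot": [0,0,0],"grip": 0.1},
    {"slide": [0,0,0],"rot": [0,0,0],"grip": 0.1},
    {"slide": [0,0,0],"rot": [0,0,0],"grip": 0.1},
  ],
  newtons=30,
)

```text
time: 24.8
ee_pos: [0.429, -0.327, 0.0981]
eef_rot: [0.669, 0.744, 0.0, 0.0]
ft_force: [0.3, -0.4, -0.1]
width: 0.0254
grip_force: 30.0
```

Request:
arm_command(
  steps=[
    {"slide": [0,0,0.03],"rot": [0,0,0],"grip": 0.1},
    {"slide": [0,0,0.05],"rot": [0,0,0],"grip": 0.1},
    {"slide": [0,0,0.05],"rot": [0,0,0],"grip": 0.1},
    {"slide": [0.035,-0.005,0],"rot": [0,0,0],"grip": 0.1},
    {"slide": [0.045,-0.0066,0],"rot": [0,0,0],"grip": 0.1},
    {"slide": [0.046,-0.0065,0],"rot": [0,0,0],"grip": 0.1},
    {"slide": [0.046,-0.0065,0],"rot": [0,0,0],"grip": 0.1},
    {"slide": [0,0,0],"rot": [0,0,0],"grip": 0.1},
  ],
)

```text
time: 25.8
ee_pos: [0.6035, -0.3501, 0.2252]
eef_rot: [0.667, 0.745, -0.001, -0.001]
ft_force: [-1.1, -0.4, -2.5]
width: 0.026
grip_force: 30.0
```

Request:
arm_command(
  steps=[
    {"slide": [0,0,-0.04],"rot": [0,0,0],"grip": 0.1},
    {"slide": [0,0,-0.03],"rot": [0,0,0],"grip": 0.1},
    {"slide": [0,0,-0.01],"rot": [0,0,0],"grip": 0.1},
    {"slide": [0,0,0],"rot": [0,0,0],"grip": 0.1},
    {"slide": [0,0,0],"rot": [0,0,0],"grip": 0.1},
    {"slide": [0,0,0],"rot": [0,0,0],"grip": 0.1},
    {"slide": [0,0,0],"rot": [0,0,0],"grip": 0.1},
    {"slide": [0,0,0],"rot": [0,0,0],"grip": 0.1},
  ],
)

```text
time: 26.8
ee_pos: [0.601, -0.3517, 0.1483]
eef_rot: [0.669, 0.744, 0.0, 0.0]
ft_force: [-0.1, -0.7, -2.4]
width: 0.0257
grip_force: 30.0
```

```bash
python3 - <<'E'
from h import *
s=sensors.read_state();print(s['ee_pos'],s['eef_rot'],s['ft_force'])
t=snap('top');c=snap('scene','sc4.png')
for p,n in((t,'top'),(c,'scene')):
    print(n,'pad',proj(p,(.601,-.3516,.042)),'tip',proj(p,s['ee_pos']-[0,0,.078]),'handle',proj(p,s['ee_pos']+[0,0,.002]))
a=cv2.imread('pics/sc4.png');u,v=proj(c,(.601,-.3516,.06)).astype(int)
cv2.imwrite('pics/v4.png',cv2.resize(a[v-40:v+40,u-50:u+50],(800,600)[:1]+(640,) if 0 else (750,600),interpolation=cv2.INTER_CUBIC));print(u,v)
E
```

```text
[ 0.60104055 -0.35165689  0.14833099] [6.68654493e-01 7.43573220e-01 6.97885692e-05 1.77090866e-04] [-0.1230052  -0.70256175 -2.36489278]
top pad [367.1295569  167.05360678] tip [369.33336535 165.97396226] handle [376.00703894 162.71736102]
scene pad [184.97006195 125.02954524] tip [183.74648133 118.36604812] handle [180.09600223  98.17723627]
184 120
```

View pics/v4.png

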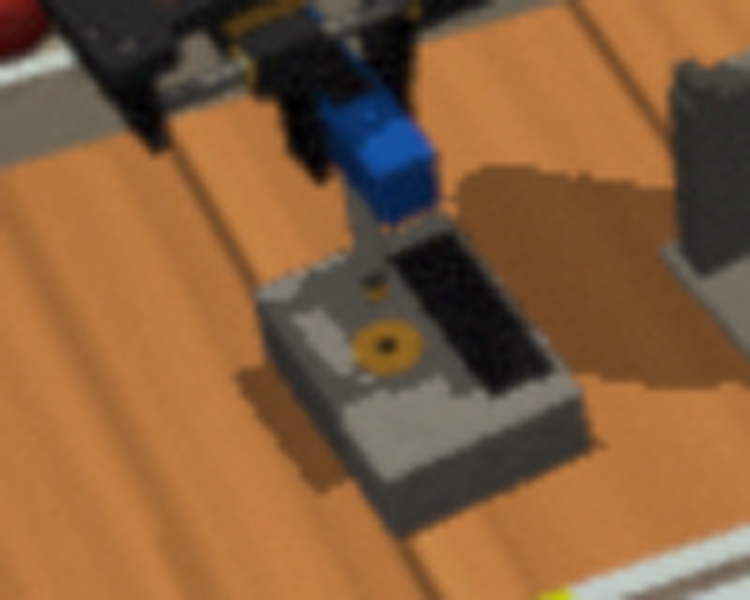

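The pad's dot is at (387,345) in the crop and the tip ball bottom at (376,298). That matches the predicted pixels to within about 1–2 mm, so I press.

Request:
arm_command(
  steps=[
    {"slide": [0,0.001,-0.01],"rot": [0,0,0],"grip": 0.1},
    {"slide": [0,0,-0.01],"rot": [0,0,0],"grip": 0.1},
    {"slide": [0,0,-0.002],"rot": [0,0,0],"grip": 0.1},
    {"slide": [0,0,-0.002],"rot": [0,0,0],"grip": 0.1},
    {"slide": [0,0,-0.002],"rot": [0,0,0],"grip": 0.1},
    {"slide": [0,0,-0.002],"rot": [0,0,0],"grip": 0.1},
    {"slide": [0,0,0],"rot": [0,0,0],"grip": 0.1},
    {"slide": [0,0,0],"rot": [0,0,0],"grip": 0.1},
  ],
)

```text
time: 27.9
ee_pos: [0.601, -0.3506, 0.1203]
eef_rot: [0.669, 0.744, 0.0, 0.0]
ft_force: [-1.3, 1.1, -0.3]
width: 0.0256
grip_force: 30.0
```

Request:
arm_command(
  steps=[
    {"slide": [0,0,0],"rot": [0,0,0],"grip": 0.1},
    {"slide": [0,0,0],"rot": [0,0,0],"grip": 0.1},
    {"slide": [0,0,0],"rot": [0,0,0],"grip": 0.1},
    {"slide": [0,0,0],"rot": [0,0,0],"grip": 0.1},
    {"slide": [0,0,0],"rot": [0,0,0],"grip": 0.1},
    {"slide": [0,0,0],"rot": [0,0,0],"grip": 0.1},
    {"slide": [0,0,0],"rot": [0,0,0],"grip": 0.1},
    {"slide": [0,0,0],"rot": [0,0,0],"grip": 0.1},
  ],
)

```text
time: 28.9
ee_pos: [0.601, -0.3506, 0.1201]
eef_rot: [0.669, 0.744, 0.0, 0.0]
ft_force: [-1.6, 1.2, 2.2]
width: 0.0256
grip_force: 30.0
```

Request:
arm_command(
  steps=[
    {"slide": [0,0,0],"rot": [0,0,0],"grip": 0.1},
    {"slide": [0,0,0],"rot": [0,0,0],"grip": 0.1},
    {"slide": [0,0,0],"rot": [0,0,0],"grip": 0.1},
    {"slide": [0,0,0],"rot": [0,0,0],"grip": 0.1},
    {"slide": [0,0,0],"rot": [0,0,0],"grip": 0.1},
    {"slide": [0,0,0],"rot": [0,0,0],"grip": 0.1},
    {"slide": [0,0,0],"rot": [0,0,0],"grip": 0.1},
    {"slide": [0,0,0],"rot": [0,0,0],"grip": 0.1},
  ],
)

```text
time: 29.9
ee_pos: [0.601, -0.3506, 0.1201]
eef_rot: [0.669, 0.744, 0.0, 0.0]
ft_force: [-1.6, 0.9, 1.7]
width: 0.026
grip_force: 30.0
```

Request:
arm_command(
  steps=[
    {"slide": [0,0,0],"rot": [0,0,0],"grip": 0.1},
    {"slide": [0,0,0],"rot": [0,0,0],"grip": 0.1},
    {"slide": [0,0,0],"rot": [0,0,0],"grip": 0.1},
    {"slide": [0,0,0],"rot": [0,0,0],"grip": 0.1},
    {"slide": [0,0,0],"rot": [0,0,0],"grip": 0.1},
    {"slide": [0,0,0],"rot": [0,0,0],"grip": 0.1},
    {"slide": [0,0,0],"rot": [0,0,0],"grip": 0.1},
    {"slide": [0,0,0],"rot": [0,0,0],"grip": 0.1},
  ],
)

```text
time: 30.9
ee_pos: [0.601, -0.3506, 0.1201]
eef_rot: [0.669, 0.744, 0.0, 0.0]
ft_force: [-0.6, 1.1, 2.0]
width: 0.0258
grip_force: 30.0
```

Request:
arm_command(
  steps=[
    {"slide": [0,0,0],"rot": [0,0,0],"grip": 0.1},
    {"slide": [0,0,0],"rot": [0,0,0],"grip": 0.1},
    {"slide": [0,0,0],"rot": [0,0,0],"grip": 0.1},
    {"slide": [0,0,0],"rot": [0,0,0],"grip": 0.1},
    {"slide": [0,0,0],"rot": [0,0,0],"grip": 0.1},
    {"slide": [0,0,0],"rot": [0,0,0],"grip": 0.1},
    {"slide": [0,0,0],"rot": [0,0,0],"grip": 0.1},
    {"slide": [0,0,0],"rot": [0,0,0],"grip": 0.1},
  ],
)

```text
time: 31.9
ee_pos: [0.601, -0.3506, 0.1201]
eef_rot: [0.669, 0.744, 0.0, 0.0]
ft_force: [-0.6, 1.1, 1.1]
width: 0.0257
grip_force: 30.0
```

Request:
arm_command(
  steps=[
    {"slide": [0,0,0],"rot": [0,0,0],"grip": 0.1},
    {"slide": [0,0,0],"rot": [0,0,0],"grip": 0.1},
    {"slide": [0,0,0],"rot": [0,0,0],"grip": 0.1},
    {"slide": [0,0,0],"rot": [0,0,0],"grip": 0.1},
    {"slide": [0,0,0],"rot": [0,0,0],"grip": 0.1},
    {"slide": [0,0,0],"rot": [0,0,0],"grip": 0.1},
    {"slide": [0,0,0],"rot": [0,0,0],"grip": 0.1},
    {"slide": [0,0,0],"rot": [0,0,0],"grip": 0.1},
  ],
)

```text
time: 32.9
ee_pos: [0.601, -0.3506, 0.1201]
eef_rot: [0.669, 0.744, 0.0, 0.0]
ft_force: [-0.1, 0.4, 1.2]
width: 0.0258
grip_force: 30.0
```

Request:
arm_command(
  steps=[
    {"slide": [0,0,0],"rot": [0,0,0],"grip": 0.1},
    {"slide": [0,0,0],"rot": [0,0,0],"grip": 0.1},
    {"slide": [0,0,0],"rot": [0,0,0],"grip": 0.1},
    {"slide": [0,0,0],"rot": [0,0,0],"grip": 0.1},
    {"slide": [0,0,0],"rot": [0,0,0],"grip": 0.1},
    {"slide": [0,0,0],"rot": [0,0,0],"grip": 0.1},
    {"slide": [0,0,0],"rot": [0,0,0],"grip": 0.1},
    {"slide": [0,0,0],"rot": [0,0,0],"grip": 0.1},
  ],
)

```text
time: 33.9
ee_pos: [0.601, -0.3506, 0.1201]
eef_rot: [0.669, 0.744, 0.0, 0.0]
ft_force: [-0.1, 0.1, 0.7]
width: 0.0257
grip_force: 30.0
```

Request:
arm_command(
  steps=[
    {"slide": [0,0,0.01],"rot": [0,0,0],"grip": 0.1},
    {"slide": [0,0,0.03],"rot": [0,0,0],"grip": 0.1},
    {"slide": [0,0,0.04],"rot": [0,0,0],"grip": 0.1},
    {"slide": [0,0,0.02],"rot": [0,0,0],"grip": 0.1},
    {"slide": [0,0,0],"rot": [0,0,0],"grip": 0.1},
    {"slide": [0,0,0],"rot": [0,0,0],"grip": 0.1},
    {"slide": [0,0,0],"rot": [0,0,0],"grip": 0.1},
    {"slide": [0,0,0],"rot": [0,0,0],"grip": 0.1},
  ],
)

```text
time: 34.9
ee_pos: [0.6007, -0.3504, 0.2191]
eef_rot: [0.669, 0.744, -0.0, -0.001]
ft_force: [-0.1, 0.5, -1.0]
width: 0.0257
grip_force: 30.0
```

```bash
cat > spots.py <<'E'
from h import *
s=sensors.read_state();print(s['ee_pos'],s['ft_force'].round(1))
t=snap('top','t5.png');c=snap('scene','sc5.png')
for n,q0 in (('r',[.5494,.117,np.radians(173.1)]),('g',[.5236,-.0288,np.radians(169.5)])):
  g=np.array([q0[0]+.024*np.cos(q0[2]),q0[1]+.024*np.sin(q0[2]),.058])
  for p in (t,c):
    u,v=proj(p,g);i=cv2.resize(p['pixels'],None,fx=4,fy=4,interpolation=cv2.INTER_CUBIC)
    x,y=int(u*4+2),int(v*4+2);w=i[y-28:y+28,x-28:x+28].astype(int)
    m=(w.min(2)>110).astype(np.uint8);k,l,st,ce=cv2.connectedComponentsWithStats(m)
    j=max(range(1,k),key=lambda a:st[a,4]) if k>1 else 0
    h=(st[j,0]+st[j,2]/2-.5,st[j,1]+st[j,3]/2-.5)
    for cc in (ce[j],h):
      e=back(p,((x-28+cc[0]+.5)/4-.5,(y-28+cc[1]+.5)/4-.5),.058)
      print(n,'exp',(g[:2]*1e3).round(1),'meas',(e[:2]*1e3).round(1),st[j])
E
python3 spots.py
```

```text
[ 0.60074037 -0.3503708   0.21912974] [-0.1  0.5 -1. ]
r exp [525.6 119.9] meas [525.1 117.6] [ 17  16  29  27 608]
r exp [525.6 119.9] meas [525.1 117.7] [ 17  16  29  27 608]
r exp [525.6 119.9] meas [525.6 121.5] [ 13  17  34  28 719]
r exp [525.6 119.9] meas [525.6 121.8] [ 13  17  34  28 719]
g exp [500.  -24.4] meas [502.  -30.2] [ 21  12  30  29 645]
g exp [500.  -24.4] meas [501.8 -30.2] [ 21  12  30  29 645]
g exp [500.  -24.4] meas [502.2 -26.3] [  8  14  32  26 619]
g exp [500.  -24.4] meas [502.4 -26.7] [  8  14  32  26 619]
```

```bash
python3 - <<'E'
import cv2,numpy as np
o=[]
for k in '35':
    a=cv2.imread(f'pics/sc{k}.png');b=cv2.imread(f'pics/t{k}.png')
    o.append(np.hstack([cv2.resize(a[165:275,220:320],(330,290),interpolation=cv2.INTER_CUBIC),cv2.resize(b[150:225,195:285],(400,290),interpolation=cv2.INTER_CUBIC)]))
cv2.imwrite('pics/v5.png',np.vstack(o))
E
```

```text
(no output)
```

View pics/v5.png

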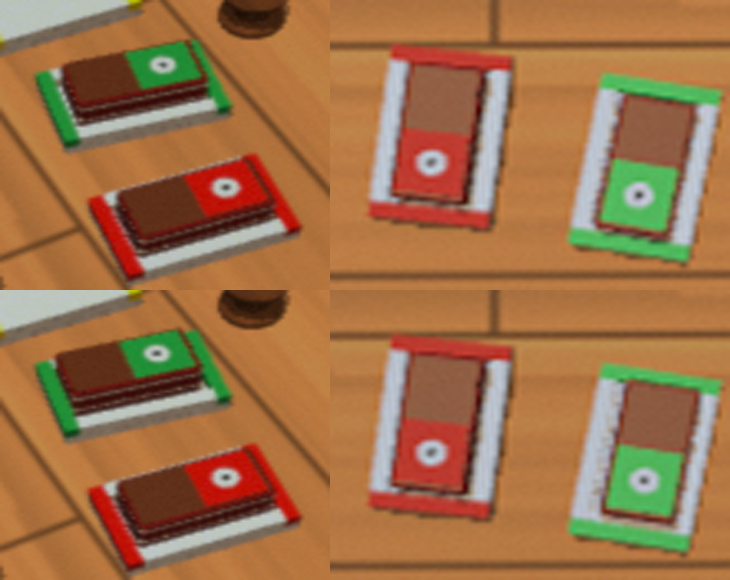

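```bash
cat > tri.py <<'E'
from h import *
from scipy.optimize import least_squares
T=snap('top');C=snap('scene')
def ctr(p,g):
    u,v=proj(p,g);i=cv2.resize(p['pixels'],None,fx=4,fy=4,interpolation=cv2.INTER_CUBIC)
    x,y=int(u*4+2),int(v*4+2);w=i[y-28:y+28,x-28:x+28].astype(int)
    k,l,st,ce=cv2.connectedComponentsWithStats((w.min(2)>110).astype(np.uint8))
    j=max(range(1,k),key=lambda a:st[a,4]);cc=ce[j]
    return np.array([(x-28+cc[0]+.5)/4-.5,(y-28+cc[1]+.5)/4-.5])
def ld(p,f): p=dict(p);p['pixels']=cv2.cvtColor(cv2.imread('pics/'+f),cv2.COLOR_BGR2RGB);return p
for k in '35':
  t,c=ld(T,f't{k}.png'),ld(C,f'sc{k}.png')
  for n,g in (('r',(.5256,.1199,.058)),('g',(.501,-.0265,.058))):
    a,b=ctr(t,g),ctr(c,g)
    r=least_squares(lambda X:np.r_[proj(t,X)-a,proj(c,X)-b],g)
    print(k,n,'tri',(r.x*1e3).round(1),'top',(back(t,a,.058)*1e3).round(1),'sc',(back(c,b,.058)*1e3).round(1))
  M=BR[:3]
  for n,q0 in (('r',[.5494,.117,np.radians(173.1)]),('g',[.525,-.031,np.radians(169.5)])):
    for p in(t,c):
      for z in (.012,.02): q,e=fit(p,[BR[1],BR[2],BR[3]],q0,z0=z,pad=.004);print(k,n,z,np.round(q[:2]*1e3,1),round(np.degrees(q[2]),1),round(e,2))
E
python3 tri.py
```

```text
3 r tri [524.5 118.8  52.8] top [525.1 117.6  58. ] sc [525.6 121.5  58. ]
3 g tri [497.7 -25.8  53.4] top [498.2 -26.3  58. ] sc [498.9 -22.7  58. ]
3 r 0.012 [548.8 113.5] 173.3 40.21
3 r 0.02 [548.6 113.5] 173.5 38.24
3 r 0.012 [550.3 121.6] 173.3 32.83
3 r 0.02 [552.6 125.1] 173.5 28.93
3 g 0.012 [522.4 -31.5] 168.5 43.83
3 g 0.02 [522.  -31.4] 168.9 44.44
3 g 0.012 [523.8 -25.1] 169.8 33.42
3 g 0.02 [526.6 -20.4] 170.6 27.55
5 r tri [524.5 118.8  52.8] top [525.1 117.6  58. ] sc [525.6 121.5  58. ]
5 g tri [501.2 -29.6  53.3] top [502.  -30.2  58. ] sc [502.2 -26.3  58. ]
5 r 0.012 [548.8 113.5] 173.3 39.63
5 r 0.02 [548.6 113.6] 173.3 37.74
5 r 0.012 [550.2 121.5] 172.9 33.23
5 r 0.02 [552.9 125.1] 172.7 29.4
5 g 0.012 [525.7 -34.9] 169.5 39.63
5 g 0.02 [525.2 -34.9] 169.6 40.81
5 g 0.012 [527.3 -27.5] 170.0 36.69
5 g 0.02 [529.9 -23.8] 171.3 29.89
```

The green brick got nudged about 5 mm within its pocket. The triangulated spot height is unchanged (53.4 vs 53.3 mm), so it is still flat and seated. I'll use the measured spots: red (525.3,119.6) and green (502.1,-28.3).

Request:
arm_command(
  steps=[
    {"slide": [-0.0075,0.047,0],"rot": [0,0,0],"grip": 0.1},
    {"slide": [-0.0075,0.047,0],"rot": [0,0,0],"grip": 0.1},
    {"slide": [-0.0075,0.047,0],"rot": [0,0,0],"grip": 0.1},
    {"slide": [-0.0075,0.047,0],"rot": [0,0,0],"grip": 0.1},
    {"slide": [-0.0075,0.047,0],"rot": [0,0,0],"grip": 0.1},
    {"slide": [-0.0075,0.047,0],"rot": [0,0,0],"grip": 0.1},
    {"slide": [-0.0075,0.047,0],"rot": [0,0,0],"grip": 0.1},
    {"slide": [-0.0075,0.047,0],"rot": [0,0,0],"grip": 0.1},
  ],
)

```text
time: 36.1
ee_pos: [0.5406, 0.0269, 0.2204]
eef_rot: [0.669, 0.744, 0.0, 0.0]
ft_force: [0.4, 0.1, -2.0]
width: 0.0255
grip_force: 30.0
```

Request:
arm_command(
  steps=[
    {"slide": [-0.0075,0.047,0],"rot": [0,0,0],"grip": 0.1},
    {"slide": [-0.0075,0.047,0],"rot": [0,0,0],"grip": 0.1},
    {"slide": [0,0,-0.03],"rot": [0,0,0],"grip": 0.1},
    {"slide": [0,0,-0.03],"rot": [0,0,0],"grip": 0.1},
    {"slide": [0,0,0],"rot": [0,0,0],"grip": 0.1},
    {"slide": [0,0,0],"rot": [0,0,0],"grip": 0.1},
    {"slide": [0,0,0],"rot": [0,0,0],"grip": 0.1},
    {"slide": [0,0,0],"rot": [0,0,0],"grip": 0.1},
  ],
)

```text
time: 37.1
ee_pos: [0.5264, 0.1195, 0.1609]
eef_rot: [0.669, 0.744, 0.001, 0.0]
ft_force: [-0.1, -0.6, -2.3]
width: 0.0257
grip_force: 30.0
```

Request:
arm_command(
  steps=[
    {"slide": [-0.001,0,-0.008],"rot": [0,0,0],"grip": 0.1},
    {"slide": [0,0,-0.008],"rot": [0,0,0],"grip": 0.1},
    {"slide": [0,0,-0.002],"rot": [0,0,0],"grip": 0.1},
    {"slide": [0,0,-0.002],"rot": [0,0,0],"grip": 0.1},
    {"slide": [0,0,-0.0025],"rot": [0,0,0],"grip": 0.1},
    {"slide": [0,0,-0.002],"rot": [0,0,0],"grip": 0.1},
    {"slide": [0,0,0],"rot": [0,0,0],"grip": 0.1},
    {"slide": [0,0,0],"rot": [0,0,0],"grip": 0.1},
  ],
)

```text
time: 38.1
ee_pos: [0.525, 0.1194, 0.1357]
eef_rot: [0.669, 0.744, 0.0, 0.0]
ft_force: [-2.0, -0.8, 2.1]
width: 0.0258
grip_force: 30.0
```

```bash
python3 - <<'E'
from h import *
s=sensors.read_state();print(s['ee_pos'],s['ft_force'])
c=snap('scene','sc6.png')
a=cv2.imread('pics/sc6.png');u,v=proj(c,(.5253,.1196,.058)).astype(int)
cv2.imwrite('pics/v6.png',cv2.resize(a[v-40:v+40,u-50:u+50],(750,600),interpolation=cv2.INTER_CUBIC));print(u,v)
E
```

```text
[0.5250478  0.11941325 0.1357204 ] [-1.95668198 -0.75995543  2.0856401 ]
287 235
```

View pics/v6.png

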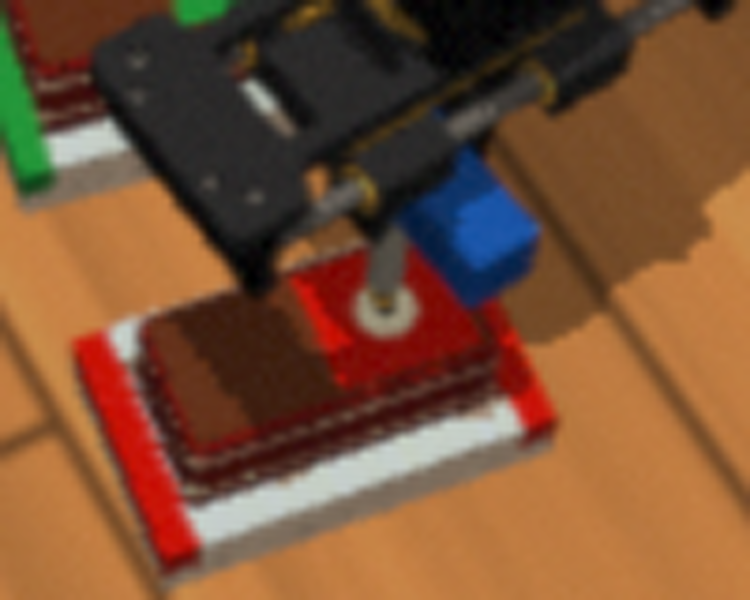

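The tip at (383,305) sits centrally on the white spot, which is centred at about (386,310). I'll hold there, then move to green.

Request:
arm_command(
  steps=[
    {"slide": [0,0,0],"rot": [0,0,0],"grip": 0.1},
    {"slide": [0,0,0],"rot": [0,0,0],"grip": 0.1},
    {"slide": [0,0,0],"rot": [0,0,0],"grip": 0.1},
    {"slide": [0,0,0],"rot": [0,0,0],"grip": 0.1},
    {"slide": [0,0,0],"rot": [0,0,0],"grip": 0.1},
    {"slide": [0,0,0],"rot": [0,0,0],"grip": 0.1},
    {"slide": [0,0,0],"rot": [0,0,0],"grip": 0.1},
    {"slide": [0,0,0],"rot": [0,0,0],"grip": 0.1},
  ],
)

```text
time: 39.15
ee_pos: [0.525, 0.1194, 0.1356]
eef_rot: [0.669, 0.744, 0.0, 0.0]
ft_force: [-1.0, -0.8, 1.6]
width: 0.0255
grip_force: 30.0
```

Request:
arm_command(
  steps=[
    {"slide": [0,0,0],"rot": [0,0,0],"grip": 0.1},
    {"slide": [0,0,0],"rot": [0,0,0],"grip": 0.1},
    {"slide": [0,0,0],"rot": [0,0,0],"grip": 0.1},
    {"slide": [0,0,0],"rot": [0,0,0],"grip": 0.1},
    {"slide": [0,0,0],"rot": [0,0,0],"grip": 0.1},
    {"slide": [0,0,0],"rot": [0,0,0],"grip": 0.1},
    {"slide": [0,0,0],"rot": [0,0,0],"grip": 0.1},
    {"slide": [0,0,0],"rot": [0,0,0],"grip": 0.1},
  ],
)

```text
time: 40.15
ee_pos: [0.5249, 0.1194, 0.1355]
eef_rot: [0.669, 0.744, -0.0, 0.0]
ft_force: [-0.9, -0.6, 1.2]
width: 0.0259
grip_force: 30.0
```

Request:
arm_command(
  steps=[
    {"slide": [0,0,0],"rot": [0,0,0],"grip": 0.1},
    {"slide": [0,0,0],"rot": [0,0,0],"grip": 0.1},
    {"slide": [0,0,0],"rot": [0,0,0],"grip": 0.1},
    {"slide": [0,0,0],"rot": [0,0,0],"grip": 0.1},
    {"slide": [0,0,0],"rot": [0,0,0],"grip": 0.1},
    {"slide": [0,0,0],"rot": [0,0,0],"grip": 0.1},
    {"slide": [0,0,0],"rot": [0,0,0],"grip": 0.1},
    {"slide": [0,0,0],"rot": [0,0,0],"grip": 0.1},
  ],
)

```text
time: 41.15
ee_pos: [0.525, 0.1194, 0.1356]
eef_rot: [0.669, 0.744, 0.0, 0.0]
ft_force: [-0.8, 0.0, 1.4]
width: 0.0259
grip_force: 30.0
```

Request:
arm_command(
  steps=[
    {"slide": [0,0,0],"rot": [0,0,0],"grip": 0.1},
    {"slide": [0,0,0],"rot": [0,0,0],"grip": 0.1},
    {"slide": [0,0,0],"rot": [0,0,0],"grip": 0.1},
    {"slide": [0,0,0],"rot": [0,0,0],"grip": 0.1},
    {"slide": [0,0,0],"rot": [0,0,0],"grip": 0.1},
    {"slide": [0,0,0],"rot": [0,0,0],"grip": 0.1},
    {"slide": [0,0,0],"rot": [0,0,0],"grip": 0.1},
    {"slide": [0,0,0],"rot": [0,0,0],"grip": 0.1},
  ],
)

```text
time: 42.15
ee_pos: [0.525, 0.1194, 0.1356]
eef_rot: [0.669, 0.744, 0.0, 0.0]
ft_force: [-0.7, 0.2, 1.2]
width: 0.0259
grip_force: 30.0
```

Request:
arm_command(
  steps=[
    {"slide": [0,0,0],"rot": [0,0,0],"grip": 0.1},
    {"slide": [0,0,0],"rot": [0,0,0],"grip": 0.1},
    {"slide": [0,0,0],"rot": [0,0,0],"grip": 0.1},
    {"slide": [0,0,0],"rot": [0,0,0],"grip": 0.1},
    {"slide": [0,0,0],"rot": [0,0,0],"grip": 0.1},
    {"slide": [0,0,0],"rot": [0,0,0],"grip": 0.1},
    {"slide": [0,0,0],"rot": [0,0,0],"grip": 0.1},
    {"slide": [0,0,0],"rot": [0,0,0],"grip": 0.1},
  ],
)

```text
time: 43.15
ee_pos: [0.525, 0.1194, 0.1356]
eef_rot: [0.669, 0.744, 0.0, 0.0]
ft_force: [-0.4, 0.1, 1.7]
width: 0.0258
grip_force: 30.0
```

Request:
arm_command(
  steps=[
    {"slide": [0,0,0],"rot": [0,0,0],"grip": 0.1},
    {"slide": [0,0,0],"rot": [0,0,0],"grip": 0.1},
    {"slide": [0,0,0],"rot": [0,0,0],"grip": 0.1},
    {"slide": [0,0,0],"rot": [0,0,0],"grip": 0.1},
    {"slide": [0,0,0],"rot": [0,0,0],"grip": 0.1},
    {"slide": [0,0,0],"rot": [0,0,0],"grip": 0.1},
    {"slide": [0,0,0],"rot": [0,0,0],"grip": 0.1},
    {"slide": [0,0,0],"rot": [0,0,0],"grip": 0.1},
  ],
)

```text
time: 44.15
ee_pos: [0.525, 0.1194, 0.1356]
eef_rot: [0.669, 0.744, 0.0, 0.0]
ft_force: [-0.6, -0.3, 1.5]
width: 0.0256
grip_force: 30.0
```

Request:
arm_command(
  steps=[
    {"slide": [0,0,0.01],"rot": [0,0,0],"grip": 0.1},
    {"slide": [0,0,0.03],"rot": [0,0,0],"grip": 0.1},
    {"slide": [0,0,0.04],"rot": [0,0,0],"grip": 0.1},
    {"slide": [-0.04,0.04,0.02],"rot": [0,0,0],"grip": 0.1},
    {"slide": [-0.04,0.04,0],"rot": [0,0,0],"grip": 0.1},
    {"slide": [-0.04,0.04,0],"rot": [0,0,0],"grip": 0.1},
    {"slide": [0,0,0],"rot": [0,0,0],"grip": 0.1},
    {"slide": [0,0,0],"rot": [0,0,0],"grip": 0.1},
  ],
)

```text
time: 45.15
ee_pos: [0.4053, 0.2391, 0.236]
eef_rot: [0.669, 0.744, 0.0, 0.0]
ft_force: [0.8, 0.4, -1.0]
width: 0.0255
grip_force: 30.0
```

```bash
python3 spots.py | grep -v ' r '
```

```text
[0.40533378 0.23905031 0.23598821] [ 0.8  0.4 -1. ]
r exp [525.6 119.9] meas [525.1 117.6] [ 17  16  29  27 619]
r exp [525.6 119.9] meas [525.1 117.7] [ 17  16  29  27 619]
r exp [525.6 119.9] meas [525.6 121.5] [ 13  16  34  30 733]
r exp [525.6 119.9] meas [525.6 121.8] [ 13  16  34  30 733]
g exp [500.  -24.4] meas [501.9 -30.3] [ 21  12  30  29 665]
g exp [500.  -24.4] meas [501.8 -30.2] [ 21  12  30  29 665]
g exp [500.  -24.4] meas [502.2 -26.4] [  8  14  32  26 631]
g exp [500.  -24.4] meas [502.4 -26.7] [  8  14  32  26 631]
```

Request:
arm_command(
  steps=[
    {"slide": [0.0138,-0.0382,0],"rot": [0,0,0],"grip": 0.1},
    {"slide": [0.0138,-0.0382,0],"rot": [0,0,0],"grip": 0.1},
    {"slide": [0.0138,-0.0382,0],"rot": [0,0,0],"grip": 0.1},
    {"slide": [0.0138,-0.0382,0],"rot": [0,0,0],"grip": 0.1},
    {"slide": [0.0138,-0.0382,0],"rot": [0,0,0],"grip": 0.1},
    {"slide": [0.0138,-0.0382,0],"rot": [0,0,0],"grip": 0.1},
    {"slide": [0.014,-0.0382,0],"rot": [0,0,0],"grip": 0.1},
    {"slide": [0,0,-0.025],"rot": [0,0,0],"grip": 0.1},
  ],
)

```text
time: 46.25
ee_pos: [0.5035, -0.033, 0.2118]
eef_rot: [0.671, 0.741, 0.001, 0.002]
ft_force: [-0.4, 1.3, -1.7]
width: 0.0257
grip_force: 30.0
```

Request:
arm_command(
  steps=[
    {"slide": [0,0,-0.025],"rot": [0,0,0],"grip": 0.1},
    {"slide": [0,0,-0.025],"rot": [0,0,0],"grip": 0.1},
    {"slide": [0,0,0],"rot": [0,0,0],"grip": 0.1},
    {"slide": [0,0,0],"rot": [0,0,0],"grip": 0.1},
    {"slide": [0,0,0],"rot": [0,0,0],"grip": 0.1},
    {"slide": [0,0,0],"rot": [0,0,0],"grip": 0.1},
    {"slide": [0,0,0],"rot": [0,0,0],"grip": 0.1},
    {"slide": [0,0,0],"rot": [0,0,0],"grip": 0.1},
  ],
)

```text
time: 47.25
ee_pos: [0.5018, -0.0279, 0.1607]
eef_rot: [0.669, 0.744, 0.0, 0.0]
ft_force: [-0.4, 0.1, -1.8]
width: 0.0261
grip_force: 30.0
```

Request:
arm_command(
  steps=[
    {"slide": [0,0,-0.008],"rot": [0,0,0],"grip": 0.1},
    {"slide": [0,0,-0.008],"rot": [0,0,0],"grip": 0.1},
    {"slide": [0,0,-0.002],"rot": [0,0,0],"grip": 0.1},
    {"slide": [0,0,-0.002],"rot": [0,0,0],"grip": 0.1},
    {"slide": [0,0,-0.0025],"rot": [0,0,0],"grip": 0.1},
    {"slide": [0,0,-0.002],"rot": [0,0,0],"grip": 0.1},
    {"slide": [0,0,0],"rot": [0,0,0],"grip": 0.1},
    {"slide": [0,0,0],"rot": [0,0,0],"grip": 0.1},
  ],
)

```text
time: 48.25
ee_pos: [0.5018, -0.028, 0.1362]
eef_rot: [0.669, 0.744, 0.0, 0.0]
ft_force: [-0.4, 0.1, 0.7]
width: 0.0256
grip_force: 30.0
```

```bash
python3 - <<'E'
from h import *
s=sensors.read_state();print(s['ee_pos'],s['ft_force'])
c=snap('scene','sc7.png')
a=cv2.imread('pics/sc7.png');u,v=proj(c,(.502,-.0283,.058)).astype(int)
cv2.imwrite('pics/v7.png',cv2.resize(a[v-40:v+40,u-50:u+50],(750,600),interpolation=cv2.INTER_CUBIC));print(u,v)
E
```

```text
[ 0.50182653 -0.02803543  0.13619602] [-0.41063596  0.13706764  0.71728386]
266 188
```

View pics/v7.png

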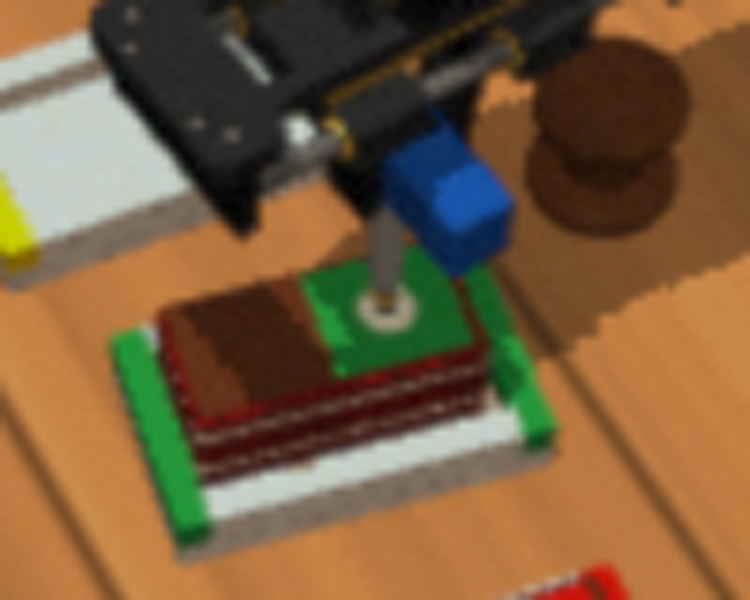

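The tip is centred on the green spot at (385,306), and the brick is flat in its cradle. I'll hold, then move back to the reference pad.

Request:
arm_command(
  steps=[
    {"slide": [0,0,0],"rot": [0,0,0],"grip": 0.1},
    {"slide": [0,0,0],"rot": [0,0,0],"grip": 0.1},
    {"slide": [0,0,0],"rot": [0,0,0],"grip": 0.1},
    {"slide": [0,0,0],"rot": [0,0,0],"grip": 0.1},
    {"slide": [0,0,0],"rot": [0,0,0],"grip": 0.1},
    {"slide": [0,0,0],"rot": [0,0,0],"grip": 0.1},
    {"slide": [0,0,0],"rot": [0,0,0],"grip": 0.1},
    {"slide": [0,0,0],"rot": [0,0,0],"grip": 0.1},
  ],
)

```text
time: 49.3
ee_pos: [0.5018, -0.028, 0.1361]
eef_rot: [0.669, 0.744, 0.0, 0.0]
ft_force: [-1.9, 0.1, 0.4]
width: 0.0259
grip_force: 30.0
```

Request:
arm_command(
  steps=[
    {"slide": [0,0,0],"rot": [0,0,0],"grip": 0.1},
    {"slide": [0,0,0],"rot": [0,0,0],"grip": 0.1},
    {"slide": [0,0,0],"rot": [0,0,0],"grip": 0.1},
    {"slide": [0,0,0],"rot": [0,0,0],"grip": 0.1},
    {"slide": [0,0,0],"rot": [0,0,0],"grip": 0.1},
    {"slide": [0,0,0],"rot": [0,0,0],"grip": 0.1},
    {"slide": [0,0,0],"rot": [0,0,0],"grip": 0.1},
    {"slide": [0,0,0],"rot": [0,0,0],"grip": 0.1},
  ],
)

```text
time: 50.3
ee_pos: [0.5018, -0.028, 0.1361]
eef_rot: [0.669, 0.744, 0.0, 0.0]
ft_force: [-0.5, 0.0, 0.7]
width: 0.0259
grip_force: 30.0
```

Request:
arm_command(
  steps=[
    {"slide": [0,0,0],"rot": [0,0,0],"grip": 0.1},
    {"slide": [0,0,0],"rot": [0,0,0],"grip": 0.1},
    {"slide": [0,0,0],"rot": [0,0,0],"grip": 0.1},
    {"slide": [0,0,0],"rot": [0,0,0],"grip": 0.1},
    {"slide": [0,0,0],"rot": [0,0,0],"grip": 0.1},
    {"slide": [0,0,0],"rot": [0,0,0],"grip": 0.1},
    {"slide": [0,0,0],"rot": [0,0,0],"grip": 0.1},
    {"slide": [0,0,0],"rot": [0,0,0],"grip": 0.1},
  ],
)

```text
time: 51.3
ee_pos: [0.5018, -0.028, 0.1361]
eef_rot: [0.669, 0.744, 0.0, 0.0]
ft_force: [-0.3, -1.5, 1.1]
width: 0.0259
grip_force: 30.0
```

Request:
arm_command(
  steps=[
    {"slide": [0,0,0],"rot": [0,0,0],"grip": 0.1},
    {"slide": [0,0,0],"rot": [0,0,0],"grip": 0.1},
    {"slide": [0,0,0],"rot": [0,0,0],"grip": 0.1},
    {"slide": [0,0,0],"rot": [0,0,0],"grip": 0.1},
    {"slide": [0,0,0],"rot": [0,0,0],"grip": 0.1},
    {"slide": [0,0,0],"rot": [0,0,0],"grip": 0.1},
    {"slide": [0,0,0],"rot": [0,0,0],"grip": 0.1},
    {"slide": [0,0,0],"rot": [0,0,0],"grip": 0.1},
  ],
)

```text
time: 52.3
ee_pos: [0.5018, -0.028, 0.1361]
eef_rot: [0.669, 0.744, 0.0, 0.0]
ft_force: [-1.3, -0.7, 1.4]
width: 0.0257
grip_force: 30.0
```

Request:
arm_command(
  steps=[
    {"slide": [0,0,0],"rot": [0,0,0],"grip": 0.1},
    {"slide": [0,0,0],"rot": [0,0,0],"grip": 0.1},
    {"slide": [0,0,0],"rot": [0,0,0],"grip": 0.1},
    {"slide": [0,0,0],"rot": [0,0,0],"grip": 0.1},
    {"slide": [0,0,0],"rot": [0,0,0],"grip": 0.1},
    {"slide": [0,0,0],"rot": [0,0,0],"grip": 0.1},
    {"slide": [0,0,0],"rot": [0,0,0],"grip": 0.1},
    {"slide": [0,0,0],"rot": [0,0,0],"grip": 0.1},
  ],
)

```text
time: 53.3
ee_pos: [0.5017, -0.028, 0.136]
eef_rot: [0.669, 0.744, 0.0, -0.0]
ft_force: [-0.4, -0.6, 1.5]
width: 0.0254
grip_force: 30.0
```

Request:
arm_command(
  steps=[
    {"slide": [0,0,0],"rot": [0,0,0],"grip": 0.1},
    {"slide": [0,0,0],"rot": [0,0,0],"grip": 0.1},
    {"slide": [0,0,0],"rot": [0,0,0],"grip": 0.1},
    {"slide": [0,0,0],"rot": [0,0,0],"grip": 0.1},
    {"slide": [0,0,0],"rot": [0,0,0],"grip": 0.1},
    {"slide": [0,0,0],"rot": [0,0,0],"grip": 0.1},
    {"slide": [0,0,0],"rot": [0,0,0],"grip": 0.1},
    {"slide": [0,0,0],"rot": [0,0,0],"grip": 0.1},
  ],
)

```text
time: 54.3
ee_pos: [0.5017, -0.028, 0.136]
eef_rot: [0.669, 0.744, 0.0, -0.0]
ft_force: [-0.3, -0.3, 1.6]
width: 0.0256
grip_force: 30.0
```

Request:
arm_command(
  steps=[
    {"slide": [0,0,0.01],"rot": [0,0,0],"grip": 0.1},
    {"slide": [0,0,0.03],"rot": [0,0,0],"grip": 0.1},
    {"slide": [0,0,0.04],"rot": [0,0,0],"grip": 0.1},
    {"slide": [0.0124,-0.0403,0],"rot": [0,0,0],"grip": 0.1},
    {"slide": [0.0124,-0.0403,0],"rot": [0,0,0],"grip": 0.1},
    {"slide": [0.0124,-0.0403,0],"rot": [0,0,0],"grip": 0.1},
    {"slide": [0.0124,-0.0403,0],"rot": [0,0,0],"grip": 0.1},
    {"slide": [0.0124,-0.0403,0],"rot": [0,0,0],"grip": 0.1},
  ],
)

```text
time: 55.3
ee_pos: [0.5643, -0.2304, 0.2164]
eef_rot: [0.668, 0.744, 0.0, 0.0]
ft_force: [1.2, -0.1, -2.1]
width: 0.0256
grip_force: 30.0
```

Request:
arm_command(
  steps=[
    {"slide": [0.0124,-0.0403,0],"rot": [0,0,0],"grip": 0.1},
    {"slide": [0.0124,-0.0403,0],"rot": [0,0,0],"grip": 0.1},
    {"slide": [0.0124,-0.0404,0],"rot": [0,0,0],"grip": 0.1},
    {"slide": [0,0,-0.03],"rot": [0,0,0],"grip": 0.1},
    {"slide": [0,0,-0.03],"rot": [0,0,0],"grip": 0.1},
    {"slide": [0,0,0],"rot": [0,0,0],"grip": 0.1},
    {"slide": [0,0,0],"rot": [0,0,0],"grip": 0.1},
    {"slide": [0,0,0],"rot": [0,0,0],"grip": 0.1},
  ],
)

```text
time: 56.3
ee_pos: [0.6016, -0.3508, 0.1579]
eef_rot: [0.669, 0.744, 0.0, 0.001]
ft_force: [-0.4, 0.8, -1.1]
width: 0.0257
grip_force: 30.0
```

Request:
arm_command(
  steps=[
    {"slide": [-0.0004,0,-0.012],"rot": [0,0,0],"grip": 0.1},
    {"slide": [0,0,-0.012],"rot": [0,0,0],"grip": 0.1},
    {"slide": [0,0,-0.004],"rot": [0,0,0],"grip": 0.1},
    {"slide": [0,0,-0.002],"rot": [0,0,0],"grip": 0.1},
    {"slide": [0,0,-0.002],"rot": [0,0,0],"grip": 0.1},
    {"slide": [0,0,-0.002],"rot": [0,0,0],"grip": 0.1},
    {"slide": [0,0,-0.002],"rot": [0,0,0],"grip": 0.1},
    {"slide": [0,0,0],"rot": [0,0,0],"grip": 0.1},
  ],
)

```text
time: 57.3
ee_pos: [0.6006, -0.3506, 0.1202]
eef_rot: [0.669, 0.744, 0.0, 0.0]
ft_force: [0.5, 0.4, 1.8]
width: 0.0257
grip_force: 30.0
```

Request:
arm_command(
  steps=[
    {"slide": [0,0,0],"rot": [0,0,0],"grip": 0.1},
    {"slide": [0,0,0],"rot": [0,0,0],"grip": 0.1},
    {"slide": [0,0,0],"rot": [0,0,0],"grip": 0.1},
    {"slide": [0,0,0],"rot": [0,0,0],"grip": 0.1},
    {"slide": [0,0,0],"rot": [0,0,0],"grip": 0.1},
    {"slide": [0,0,0],"rot": [0,0,0],"grip": 0.1},
    {"slide": [0,0,0],"rot": [0,0,0],"grip": 0.1},
    {"slide": [0,0,0],"rot": [0,0,0],"grip": 0.1},
  ],
)

```text
time: 58.3
ee_pos: [0.6006, -0.3505, 0.1201]
eef_rot: [0.669, 0.744, 0.0, 0.0]
ft_force: [-0.8, 0.2, 0.8]
width: 0.0257
grip_force: 30.0
```

Request:
arm_command(
  steps=[
    {"slide": [0,0,0],"rot": [0,0,0],"grip": 0.1},
    {"slide": [0,0,0],"rot": [0,0,0],"grip": 0.1},
    {"slide": [0,0,0],"rot": [0,0,0],"grip": 0.1},
    {"slide": [0,0,0],"rot": [0,0,0],"grip": 0.1},
    {"slide": [0,0,0],"rot": [0,0,0],"grip": 0.1},
    {"slide": [0,0,0],"rot": [0,0,0],"grip": 0.1},
    {"slide": [0,0,0],"rot": [0,0,0],"grip": 0.1},
    {"slide": [0,0,0],"rot": [0,0,0],"grip": 0.1},
  ],
)

```text
time: 59.3
ee_pos: [0.6006, -0.3505, 0.12]
eef_rot: [0.669, 0.744, 0.0, -0.0]
ft_force: [-0.5, -0.6, 1.6]
width: 0.0262
grip_force: 30.0
```

Request:
arm_command(
  steps=[
    {"slide": [0,0,0],"rot": [0,0,0],"grip": 0.1},
    {"slide": [0,0,0],"rot": [0,0,0],"grip": 0.1},
    {"slide": [0,0,0],"rot": [0,0,0],"grip": 0.1},
    {"slide": [0,0,0],"rot": [0,0,0],"grip": 0.1},
    {"slide": [0,0,0],"rot": [0,0,0],"grip": 0.1},
    {"slide": [0,0,0],"rot": [0,0,0],"grip": 0.1},
    {"slide": [0,0,0],"rot": [0,0,0],"grip": 0.1},
    {"slide": [0,0,0],"rot": [0,0,0],"grip": 0.1},
  ],
)

```text
time: 60.3
ee_pos: [0.6006, -0.3505, 0.1201]
eef_rot: [0.669, 0.744, 0.0, 0.0]
ft_force: [0.4, -0.5, 0.9]
width: 0.0261
grip_force: 30.0
```

Request:
arm_command(
  steps=[
    {"slide": [0,0,0],"rot": [0,0,0],"grip": 0.1},
    {"slide": [0,0,0],"rot": [0,0,0],"grip": 0.1},
    {"slide": [0,0,0],"rot": [0,0,0],"grip": 0.1},
    {"slide": [0,0,0],"rot": [0,0,0],"grip": 0.1},
    {"slide": [0,0,0],"rot": [0,0,0],"grip": 0.1},
    {"slide": [0,0,0],"rot": [0,0,0],"grip": 0.1},
    {"slide": [0,0,0],"rot": [0,0,0],"grip": 0.1},
    {"slide": [0,0,0],"rot": [0,0,0],"grip": 0.1},
  ],
)

```text
time: 61.3
ee_pos: [0.6006, -0.3505, 0.1201]
eef_rot: [0.669, 0.744, 0.0, 0.0]
ft_force: [-1.2, -0.1, 1.1]
width: 0.0255
grip_force: 30.0
```

Request:
arm_command(
  steps=[
    {"slide": [0,0,0],"rot": [0,0,0],"grip": 0.1},
    {"slide": [0,0,0],"rot": [0,0,0],"grip": 0.1},
    {"slide": [0,0,0],"rot": [0,0,0],"grip": 0.1},
    {"slide": [0,0,0],"rot": [0,0,0],"grip": 0.1},
    {"slide": [0,0,0],"rot": [0,0,0],"grip": 0.1},
    {"slide": [0,0,0],"rot": [0,0,0],"grip": 0.1},
    {"slide": [0,0,0],"rot": [0,0,0],"grip": 0.1},
    {"slide": [0,0,0],"rot": [0,0,0],"grip": 0.1},
  ],
)

```text
time: 62.3
ee_pos: [0.6006, -0.3505, 0.1201]
eef_rot: [0.669, 0.744, 0.0, 0.0]
ft_force: [-0.1, -0.1, 0.1]
width: 0.0258
grip_force: 30.0
```

Request:
arm_command(
  steps=[
    {"slide": [0,0,0],"rot": [0,0,0],"grip": 0.1},
    {"slide": [0,0,0],"rot": [0,0,0],"grip": 0.1},
    {"slide": [0,0,0],"rot": [0,0,0],"grip": 0.1},
    {"slide": [0,0,0],"rot": [0,0,0],"grip": 0.1},
    {"slide": [0,0,0],"rot": [0,0,0],"grip": 0.1},
    {"slide": [0,0,0],"rot": [0,0,0],"grip": 0.1},
    {"slide": [0,0,0],"rot": [0,0,0],"grip": 0.1},
    {"slide": [0,0,0],"rot": [0,0,0],"grip": 0.1},
  ],
)

```text
time: 63.3
ee_pos: [0.6006, -0.3505, 0.1201]
eef_rot: [0.669, 0.744, 0.0, 0.0]
ft_force: [-0.0, 0.5, 1.5]
width: 0.0256
grip_force: 30.0
```

Request:
arm_command(
  steps=[
    {"slide": [0,0,0.01],"rot": [0,0,0],"grip": 0.1},
    {"slide": [0,0,0.03],"rot": [0,0,0],"grip": 0.1},
    {"slide": [0,0,0.04],"rot": [0,0,0],"grip": 0.1},
    {"slide": [0,0,0.03],"rot": [0,0,0],"grip": 0.1},
    {"slide": [-0.043,0.0059,0],"rot": [0,0,0],"grip": 0.1},
    {"slide": [-0.043,0.0059,0],"rot": [0,0,0],"grip": 0.1},
    {"slide": [-0.043,0.0059,0],"rot": [0,0,0],"grip": 0.1},
    {"slide": [-0.0426,0.0059,0],"rot": [0,0,0],"grip": 0.1},
  ],
)

```text
time: 64.3
ee_pos: [0.4274, -0.3268, 0.2301]
eef_rot: [0.669, 0.743, 0.0, -0.0]
ft_force: [0.1, -0.3, -0.2]
width: 0.0256
grip_force: 30.0
```

Request:
arm_command(
  steps=[
    {"slide": [0,0,0],"rot": [0,0,0],"grip": 0.1},
    {"slide": [0,0,0],"rot": [0,0,0],"grip": 0.1},
    {"slide": [0,0,0],"rot": [0,0,0],"grip": 0.1},
    {"slide": [0,0,-0.03],"rot": [0,0,0],"grip": 0.1},
    {"slide": [0,0,-0.03],"rot": [0,0,0],"grip": 0.1},
    {"slide": [0,0,-0.03],"rot": [0,0,0],"grip": 0.1},
    {"slide": [0,0,0],"rot": [0,0,0],"grip": 0.1},
    {"slide": [0,0,0],"rot": [0,0,0],"grip": 0.1},
  ],
)

```text
time: 65.3
ee_pos: [0.4295, -0.3275, 0.141]
eef_rot: [0.669, 0.744, -0.0, 0.0]
ft_force: [-0.3, -0.1, -0.6]
width: 0.0256
grip_force: 30.0
```

Request:
arm_command(
  steps=[
    {"slide": [-0.0004,0.0003,-0.015],"rot": [0,0,0],"grip": 0.1},
    {"slide": [0,0,-0.015],"rot": [0,0,0],"grip": 0.1},
    {"slide": [0,0,-0.006],"rot": [0,0,0],"grip": 0.1},
    {"slide": [0,0,-0.003],"rot": [0,0,0],"grip": 0.1},
    {"slide": [0,0,-0.002],"rot": [0,0,0],"grip": 0.1},
    {"slide": [0,0,0],"rot": [0,0,0],"grip": 0.1},
    {"slide": [0,0,0],"rot": [0,0,0],"grip": 0.1},
    {"slide": [0,0,0],"rot": [0,0,0],"grip": 0.1},
  ],
)

```text
time: 66.3
ee_pos: [0.4287, -0.3266, 0.0993]
eef_rot: [0.669, 0.744, 0.0, 0.0]
ft_force: [-0.7, 0.5, -2.0]
width: 0.0257
grip_force: 30.0
```

Request:
arm_command(
  steps=[
    {"slide": [0,0,-0.001],"rot": [0,0,0],"grip": 0.1},
    {"slide": [0,0,0],"rot": [0,0,0],"grip": 0.1},
    {"slide": [0,0,0],"rot": [0,0,0],"grip": 0.35},
    {"slide": [0,0,0],"rot": [0,0,0],"grip": 0.5},
    {"slide": [0,0,0],"rot": [0,0,0],"grip": 1},
    {"slide": [0,0,0],"rot": [0,0,0],"grip": 1},
    {"slide": [0,0,0],"rot": [0,0,0],"grip": 1},
    {"slide": [0,0,0],"rot": [0,0,0],"grip": 1},
  ],
)

```text
time: 67.3
ee_pos: [0.4286, -0.3266, 0.0981]
eef_rot: [0.669, 0.744, 0.0, 0.0]
ft_force: [0.1, -0.4, 0.3]
width: 0.0725
grip_force: 0.0
```

Request:
arm_command(
  steps=[
    {"slide": [0,0,0.02],"rot": [0,0,0],"grip": 1},
    {"slide": [0,0,0.03],"rot": [0,0,0],"grip": 1},
    {"slide": [0,0,0.04],"rot": [0,0,0],"grip": 1},
    {"slide": [0,0,0.04],"rot": [0,0,0],"grip": 1},
    {"slide": [0,-0.04,0.03],"rot": [0,0,0],"grip": 1},
    {"slide": [0,-0.04,0],"rot": [0,0,0],"grip": 1},
    {"slide": [0,-0.04,0],"rot": [0,0,0],"grip": 1},
    {"slide": [0,-0.03,0],"rot": [0,0,0],"grip": 1},
  ],
)

```text
time: 68.3
ee_pos: [0.4281, -0.4783, 0.2595]
eef_rot: [0.669, 0.743, -0.0, 0.0]
ft_force: [-0.0, 0.1, 0.5]
width: 0.0872
grip_force: 0.0
```

```bash
python3 spots.py; python3 - <<'E'
import cv2,numpy as np
a=cv2.imread('pics/sc5.png');b=cv2.imread('pics/t5.png')
cv2.imwrite('pics/v8.png',np.hstack([cv2.resize(a[50:300,120:330],(400,476),interpolation=cv2.INTER_CUBIC),cv2.resize(b[100:260,190:400],(400,305),interpolation=cv2.INTER_CUBIC)[:476] if 0 else cv2.copyMakeBorder(cv2.resize(b[100:260,190:400],(400,305),interpolation=cv2.INTER_CUBIC),0,171,0,0,0)]))
E
```

```text
[ 0.42814728 -0.47826231  0.25950009] [-0.   0.1  0.5]
r exp [525.6 119.9] meas [525.1 117.5] [ 17  16  29  27 609]
r exp [525.6 119.9] meas [525.1 117.7] [ 17  16  29  27 609]
r exp [525.6 119.9] meas [525.6 121.5] [ 14  17  33  28 716]
r exp [525.6 119.9] meas [525.3 121.9] [ 14  17  33  28 716]
g exp [500.  -24.4] meas [501.9 -30.3] [ 21  12  30  29 655]
g exp [500.  -24.4] meas [501.8 -30.2] [ 21  12  30  29 655]
g exp [500.  -24.4] meas [502.2 -26.3] [  8  14  32  26 619]
g exp [500.  -24.4] meas [502.4 -26.7] [  8  14  32  26 619]
```

View pics/v8.png

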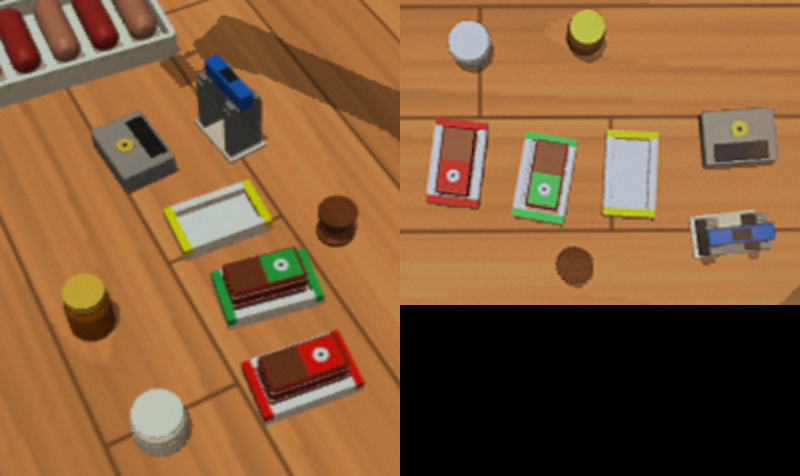

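The probe is back in its stand at (230,85), both bricks are seated at (267,280) and (303,365), and the jar, tin and spool haven't moved. I'm handing the job in.

```bash
python3 -c "
from h import *
print(order.close_job())"
```

```text
the job is handed in; nothing more can be done
None
```

I handed the job in at about 68 s: the red and green bricks are seated (there was no yellow brick), the tip was held about 6 s each on the pad, red, green and the pad again, and the probe is back in its stand. The green brick was nudged about 5 mm inside its cradle partway through but measured still flat, and the judge returned no verdict.

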